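# Dress the hotplate and stand the sample cylinders on it to warm

## Robot

A 7-joint arm with a two-finger parallel gripper is mounted at the origin on the work surface. World frame = base frame: x ahead of the robot, y to its left, z up, the work surface at z = 0. Lengths are in m, angles in rad, forces in N, time in s.
With the tool pointing down it reaches from about 0.35 to 0.9 m from the base axis. Payload 19.9 kg.
Tool frame: the origin (TCP) lies midway between the tips of the shut fingers; the grasp point (between the pads) lies 19 mm behind it; z points along the fingers, x is the direction in which the jaws open and shut, and the axes are right-handed (so a half turn about z gives the same grasp; the last joint's range is limited). The gripper opens to 94 mm and grips with 3 to 60 N. Pads are 16 mm wide; open, the fingers measure 119 mm over their backs; the gripper's body (75 mm by 177 mm) begins 78 mm behind the grasp point.
Start: joints at [1.139, 0.417, -0.01, 1.614, 0.005, 1.111, -0.053], TCP at [0.238, -0.578, 0.205] pointing down, gripper open.
Joint ranges: [-2.81, 2.81], [-0.39, 2.02], [-1.27, 1.25], [0.06, 2.57], [-1.19, 4.33], [0.19, 2], [-2.82, 2.82]. Speed limits (rad/s): [1.89, 1.89, 2.39, 2.39, 3.01, 3.01, 3.01].

## Interface

Orientations are given as a rotation vector (axis times angle).
In Python, from rig import env, read_camera, job, models gives the robot as it stands. The module is installed in compiled form; this text tells all that it offers.
- The arm moves only by the shell command python3 -m crank 'ROWS' [FORCE]. ROWS is JSON, a list of rows, each a list of 7 numbers: the shift along the tool's x, y, z normalised to -1 to 1, where 1 is 400 mm, then the turn, a rotation vector about the tool's x, y, z normalised to -1 to 1, where 1 is 60 degrees, then the closure, from 0 (fully open) to 1 (shut). A call has 1 to 10 rows; each row is the pose to reach, as a shift and turn from the pose commanded when the call began, along the tool's axes at that moment; what a row does not reach only later rows make up. A row lasts 1/8 s, in which the tool goes at most 62.5 mm and 10.7 degrees, less where a joint would pass 70% of its speed; a pose out of reach is approached as far as the arm can. A call with a number of a shift or a turn outside -1 to 1 is refused whole. A call with a gripper value outside its range is refused whole. The fingers move at their own pace and stop on an object; FORCE is the grip in N (left out, the last holds). Time passes only in rows, so rows that repeat a pose let the fingers close. It gives the time, the measured TCP pose, the force and the opening at its end, in the units of the state.
- env.state(): the state, without advancing time (a new reading comes with each control period).
- read_camera(name): name is "side" or "top" or "wrist"; returns a dict with "image" (384x512x3 uint8, red, green, blue), "camera_matrix" (3x3 intrinsics, pixels), "pose" (4x4, takes a point from camera to world coordinates). Camera axes: x right, y down, z forward; pixel columns grow to the right and rows downward; lengths in m; the calibration is good to about 2 mm. The wrist camera is an equidistant fisheye: a pixel r from the principal point sees the ray r / f radians off the axis. A picture is of the moment at which its call begins. There is no depth.
- job.job_done(): hands the job in, once; it reports no verdict.
Trained networks look in the newest picture that a camera, given by its name, has taken for a name from the list of things; names that differ only in an ending like _2 or _b are one class to them, and where a whole thing is asked for, a point or a joint stands for the part that bears it (a point fixed in the world has none). Each returns a list of dicts, best first, with "score" (0 to 1); they miss things now and then, are a little off and sometimes report something else, mostly with a low value. They report only what shows in the picture. A call takes as long as a camera call. They do not tell look-alikes from the thing itself.
- models.masks_of(query, camera): "pixels" (384x512 bool, what is visible of it) and "bbox" ([left, top, width, height] in pixels, round what is visible of it).
- models.place_of(query, camera): "at" ([column, row] in pixels: a listed point, or the origin of a listed thing).
The state is a dict: "time_s": time; "joints": joint angles; "dq": joint speeds; "joint_torque": joint torques, N m; "tcp_pos": TCP position; "orientation": TCP orientation; "ft_force": force on the tool from outside, world axes, zero at the start; "wrist_torque": the same for the moment, N m; "width": opening from 0.0 (shut) to 1.0 (fully open).
Only numpy, scipy, OpenCV 4.12 (cv2) and the standard library are available. Lean on these libraries where they do the work, as an engineer would, in place of code of your own. Each camera call takes 0.05 s, during which the arm holds its last target.

## Task

Set up the warming stand: lay the thick block, then the open spacer frame, then the thin plate squarely on top of each other between the hotplate's four corner guides. Then bring upright every steel cylinder lying on the bench (pinched lightly near its mouth it can be pivoted in the fingers, its foot pressed on the bench) and stand it mouth up on the plate with its whole foot on the plate. When all of them stand, turn the knob on the grey regulator clockwise to its stop; do not tip over the beaker, flask or wash bottle.

Things in the scene. Friction and masses are not known exactly. Their poses are not given: they have to be found in the camera images.
- hotplate: fixed laboratory hotplate, blue, 190 x 250 mm and 55 mm high, with a white top 70 mm above the bench. Origin: centre of its underside; x is its short side, y its long side, z up
- nest (a point): middle of the hotplate's white top, 70 mm above the bench, axes as the hotplate's. Four L-shaped corner guides, 44 mm tall, 4 mm thick, enclose a pocket 74 mm (x) by 176 mm (y): 3 mm of play on each side of the stack's parts. Guides stand only at the corners; the middle 144 mm of each long side and 38 mm of each short side are open for fingers
- block: aluminium block, 68 x 170 x 24 mm thick, about 0.5 kg, lying flat; lowest of the stack. Origin: centre of its underside; x along its 68 mm side, y along its 170 mm side, z up. A half turn about z makes no difference
- spacer: black spacer, an open rectangular frame 68 x 170 x 12 mm thick with a window 40 x 138 mm (long rails 14 mm wide, end rails 16 mm), about 0.15 kg; goes on the block. Rigid: it may be gripped across its 68 mm. Origin and axes as the block's
- plate: thin solid steel-looking plate, 68 x 170 x 8 mm thick, about 0.3 kg; goes on the spacer, so its upper face is then 44 mm above the hotplate's top. Origin and axes as the block's
- tube1: steel sample cylinder, 130 mm tall: tube 24 mm in diameter on a hexagonal foot 40 mm across flats (46 over corners), 10 mm thick; about 140 g, centre of mass 44 mm above the foot's underside. Starts lying on the bench on a flat of its foot and its mouth's rim, mouth 4 degrees lower. Origin: centre of the foot's underside; z runs along the tube to the black mouth
- tube2: another cylinder, the same as tube1. Two or three of the three are present. Held lightly (about 3 N) near the mouth, a lifted cylinder droops part-way (foot down) under its own weight and pivots upright when its foot is kept pressed on a surface while the fingers move over the foot; held at 25 N it keeps its angle
- tube3: another cylinder, the same as tube1
- regulator: fixed grey box, 85 x 85 mm and 60 mm high, carrying the heat knob on its top. Origin: centre of its underside; at a knob value of 0 the knob's bar lies along this body's x axis
- heat (a joint): angle of the heat knob (rad): 0 is off, grows as it is turned clockwise seen from above, stop at 1.3. It turns lightly (0.04 Nm) and stays where it is left
- heat_grip (a point): on the knob's vertical axis at gripping height, 97 mm above the bench. The knob's grip is a bar 42 mm long, 14 mm wide, its top 7 mm above this point, its foot (a 44 mm disc) 23 mm below this point
- beaker: a bystander to leave standing: glass beaker 80 mm across, 100 mm tall, at the far side of the bench; origin at the centre of its underside, z up
- flask: a bystander to leave standing: amber conical flask 90 mm across, 120 mm tall, at the far side; origin at the centre of its underside, z up
- wash_bottle: a bystander to leave standing: white bottle with a red cap, 64 mm across, 160 mm tall, beyond the hotplate; origin at the centre of its underside, z up
Mind the look-alikes: they are no part of the job. Leave any purple look-alike of the tube3 alone.

How it is judged:
By the outcome, as a careful person would: the job done as asked, in the order asked, and still so for the second after the job is handed in, with the robot touching nothing.
Of tube1, tube2, tube3 only 2 to 3 are there at a start; the rules pass over those that are not, and their reading is None.
At some moment in a run one of block, spacer, plate may be knocked a few centimetres aside while the robot is not near it.
Once in a run the grip may slacken for a moment while it holds something.
It also fails if it takes over 210 s, if anything falls off the work surface, if the arm or the gripper's body presses on something with over 40 N, if the wrist force passes 120 N, or if a joint passes its speed limit or range.

## Working session

There is one attempt and no reset: what is moved stays moved. The work goes in short steps, Python scripts to look and compute and a shell command to move; the robot and the scene stay as the last step left them, time stands still between calls to the robot, and variables do not carry over. Pictures are saved under pics/ and viewed, and the job is handed in when it is done.

```bash
mkdir -p pics; ls; python3 - <<'E'
from rig import env, read_camera, job, models
import cv2
s=env.state(); print(s)
for n in ["side","top","wrist"]:
    c=read_camera(n); cv2.imwrite(f"pics/{n}0.png",c["image"][:,:,::-1]); print(n,c["camera_matrix"],c["pose"])
E
```

```text
pics
{'time_s': 0.0, 'joints': array([ 1.13846171,  0.41798878, -0.01034098,  1.61417097,  0.00473712,
        1.11069136, -0.05298741]), 'dq': array([ 7.11411954e-04,  2.17338608e-03, -1.23886152e-04, -8.59637736e-04,
        9.91635013e-04,  7.89118720e-05,  1.18558965e-03]), 'joint_torque': array([ 1.44365174e-03, -8.51256394e+01,  6.39278535e-01, -4.25997055e+01,
       -4.88905306e-02,  1.87258353e-02,  6.55607664e-05]), 'tcp_pos': array([ 0.23795553, -0.57752145,  0.20481723]), 'orientation': array([-2.61008018e+00,  1.74738538e+00,  1.70117715e-03]), 'ft_force': array([-0.72253094, -0.61177028, -0.70492881]), 'wrist_torque': array([-0.04103337, -0.01845773, -0.03241102]), 'width': 0.9991162763747141}
side [[351.58218532   0.         254.69276696]
 [  0.         351.58218532 184.52528253]
 [  0.           0.           1.        ]] [[-8.91479141e-01 -3.34647308e-01  3.05411394e-01  3.25880345e-01]
 [-4.53060934e-01  6.57205169e-01 -6.02343054e-01  4.40965434e-01]
 [ 8.54534808e-04 -6.75346240e-01 -7.37500322e-01  6.92570903e-01]
 [ 0.00000000e+00  0.00000000e+00  0.00000000e+00  1.00000000e+00]]
top [[455.80925031   0.         253.2640842 ]
 [  0.         455.80925031 197.91929412]
 [  0.           0.           1.        ]] [[ 0.01886255 -0.99580012  0.08958978  0.47642503]
 [-0.99960723 -0.02064018 -0.01895698 -0.06595005]
 [ 0.02072652 -0.08919701 -0.99579833  1.19354012]
 [ 0.          0.          0.          1.        ]]
wrist [[297.31863964   0.         253.92617935]
 [  0.         297.31863964 190.82655067]
 [  0.           0.           1.        ]] [[ 3.80695243e-01 -8.95814606e-01 -2.29319264e-01  3.04911669e-01]
 [-9.24700531e-01 -3.68868826e-01 -9.41526274e-02 -5.50287622e-01]
 [-2.45428771e-04  2.47895102e-01 -9.68786849e-01  3.83795564e-01]
 [ 0.00000000e+00  0.00000000e+00  0.00000000e+00  1.00000000e+00]]
```

View pics/top0.png

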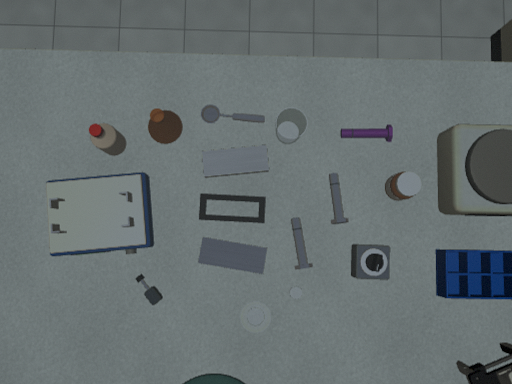

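View pics/side0.png

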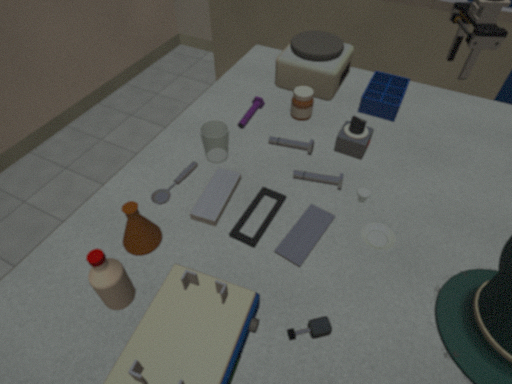

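View pics/wrist0.png

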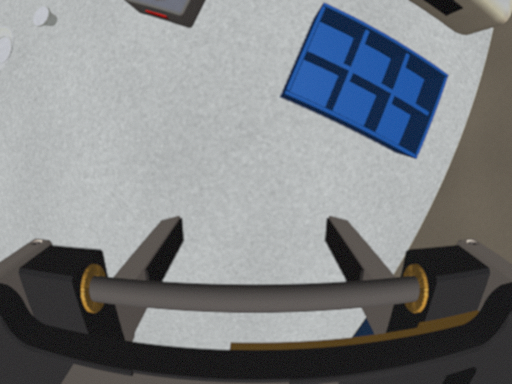

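```bash
cat > h.py <<'E'
import numpy as np, cv2
from scipy.spatial.transform import Rotation as R
from scipy.optimize import minimize
from rig import env, read_camera, job, models
def proj(P,cam):
    P=np.atleast_2d(P); T=np.linalg.inv(cam["pose"]); p=P@T[:3,:3].T+T[:3,3]; K=cam["camera_matrix"]
    if cam["name"]=="wrist":
        r=np.hypot(p[:,0],p[:,1]); th=np.arctan2(r,p[:,2]); s=np.where(r>1e-9,th/np.maximum(r,1e-9),0)
        return np.c_[K[0,0]*p[:,0]*s+K[0,2],K[1,1]*p[:,1]*s+K[1,2]]
    return np.c_[K[0,0]*p[:,0]/p[:,2]+K[0,2],K[1,1]*p[:,1]/p[:,2]+K[1,2]]
def unproj(uv,cam,z):
    uv=np.atleast_2d(uv).astype(float); K=cam["camera_matrix"]
    a=(uv-[K[0,2],K[1,2]])/K[0,0]
    if cam["name"]=="wrist":
        r=np.hypot(*a.T); d=np.c_[a*(np.sin(r)/np.maximum(r,1e-9))[:,None],np.cos(r)]
    else: d=np.c_[a,np.ones(len(a))]
    d=d@cam["pose"][:3,:3].T; o=cam["pose"][:3,3]
    return o+d*((z-o[2])/d[:,2])[:,None]
def cam(n,save=None):
    c=read_camera(n); c["name"]=n
    if save: cv2.imwrite(f"pics/{save}.png",c["image"][:,:,::-1])
    return c
def box(sx,sy,z0,z1):
    return np.array([[a*sx/2,b*sy/2,z] for a in(-1,1) for b in(-1,1) for z in(z0,z1)])
def circ(r,z,n=24,ph=0):
    t=np.arange(n)*2*np.pi/n+ph; return np.c_[r*np.cos(t),r*np.sin(t),0*t+z]
def render(parts,pose,c,ss=4):
    m=np.zeros((384*ss,512*ss),np.uint8)
    for p in parts:
        q=proj(p@pose[:3,:3].T+pose[:3,3],c); h=cv2.convexHull((((q+.5)*ss-.5)*16).astype(np.int32))
        cv2.fillConvexPoly(m,h,255,shift=4)
    return cv2.resize(m,(512,384),interpolation=cv2.INTER_AREA)/255.
def P(x,y,yaw,z=0):
    M=np.eye(4); M[:3,:3]=R.from_euler('z',yaw).as_matrix(); M[:3,3]=x,y,z; return M
def fit(parts,obs,x0,mk=P):
    # obs list of (mask,cam)
    def f(v):
        e=0
        for m,c in obs:
            r=render(parts,mk(*v),c); e+=np.abs(r-m).sum()/m.sum()
        return e
    best=None
    s=np.vstack([x0,x0+np.diag([.02,.02,.2])])
    r=minimize(f,x0,method='Nelder-Mead',options=dict(initial_simplex=s,xatol=1e-4,fatol=1e-4,maxiter=200))
    r=minimize(f,r.x,method='Nelder-Mead',options=dict(initial_simplex=np.vstack([r.x,r.x+np.diag([.004,.004,.05])]),xatol=1e-4,fatol=1e-4,maxiter=200))
    return r.x,r.fun
def state():
    s=env.state(); return np.array(s["tcp_pos"]),R.from_rotvec(s["orientation"]),s
def go(p,yawx=None,Rt=None,tilt=0):
    """row to reach TCP p with tool down, tool x at world yaw yawx (mod pi)"""
    p0,R0,s=state()
    if Rt is None:
        best=None
        for k in (-2,-1,0,1,2):
            y=yawx+k*np.pi; Rc=R.from_matrix(np.array([[np.cos(y),np.sin(y),0],[np.sin(y),-np.cos(y),0],[0,0,-1]]).T)
            a=(R0.inv()*Rc).magnitude()
            if best is None or a<best[0]: best=(a,Rc)
        Rt=best[1]
    d=R0.inv().apply(np.asarray(p)-p0)/.4; t=(R0.inv()*Rt).as_rotvec()/np.radians(60)
    print("row",np.round(d,4).tolist(),np.round(t,4).tolist(),"q7",round(s["joints"][6],2)); return d,t
E
cat > a.py <<'E'
from h import *
cs={n:cam(n) for n in("top","side")}
for q in ["hotplate","block","spacer","plate","tube1","tube2","regulator"]:
  for n in cs:
    for d in models.masks_of(q,n)[:4]:
        ys,xs=np.nonzero(d["pixels"]); print(q,n,round(d["score"],2),d["bbox"],int(d["pixels"].sum()),xs.mean().round(1),ys.mean().round(1), unproj([xs.mean(),ys.mean()],cs[n],.01)[0].round(3))
for q in ["hotplate","block","spacer","plate","tube1","heat_grip","nest","regulator","beaker","flask","wash_bottle"]:
  for n in cs:
    for d in models.place_of(q,n)[:3]: print(q,n,round(d["score"],2),np.round(d["at"],1))
E
python3 a.py
```

```text
hotplate top 0.94 [44.9, 172.0, 107.5, 84.2] 7955 99.4 213.6 [0.534 0.308 0.01 ]
hotplate side 0.72 [101.0, 263.0, 162.4, 121.0] 12356 188.8 332.2 [0.548 0.28  0.01 ]
block top 0.75 [203.3, 146.0, 67.5, 31.9] 1745 234.8 160.5 [ 0.68  -0.038  0.01 ]
block side 0.7 [190.0, 166.6, 48.5, 58.1] 1541 214.8 196.7 [ 0.68  -0.033  0.01 ]
spacer top 0.7 [196.6, 193.0, 71.5, 28.4] 948 232.6 207.3 [ 0.557 -0.035  0.01 ]
spacer side 0.96 [231.6, 188.1, 58.5, 57.0] 1145 257.4 216.5 [ 0.555 -0.026  0.01 ]
spacer side 0.47 [334.8, 116.4, 41.1, 44.5] 1147 353.6 137.9 [ 0.43 -0.42  0.01]
plate top 0.89 [197.9, 235.9, 67.5, 35.8] 1738 232.4 254.5 [ 0.435 -0.038  0.01 ]
plate top 0.52 [47.4, 171.0, 107.5, 82.8] 7994 99.3 213.7 [0.534 0.308 0.01 ]
plate side 0.7 [273.5, 201.8, 65.5, 63.8] 1788 304.1 234.9 [ 0.434 -0.027  0.01 ]
tube1 top 0.84 [341.0, 122.6, 52.7, 18.5] 584 368.6 132.5 [ 0.764 -0.391  0.01 ]
tube1 top 0.83 [328.7, 173.2, 15.8, 51.1] 497 336.6 199.5 [ 0.583 -0.307  0.01 ]
tube1 top 0.69 [291.2, 219.2, 23.7, 49.9] 466 299.7 243.7 [ 0.466 -0.211  0.01 ]
tube1 side 0.82 [269.7, 134.3, 43.2, 2
[... 1474 characters left out ...]
31.  253.7]
tube1 top 0.7 [301.8 270.1]
tube1 top 0.62 [339.9 223.9]
tube1 side 0.87 [257.9 104.2]
tube1 side 0.67 [339.8 185.7]
tube1 side 0.66 [314.7 145.3]
heat_grip top 0.57 [375.8 263.4]
heat_grip side 0.53 [356.3 121.4]
heat_grip side 0.24 [349.9 147.1]
nest top 0.72 [ 95.  213.2]
nest side 0.96 [185.9 334.3]
nest side 0.5 [143.3 238.7]
regulator top 0.85 [366.1 256.9]
regulator side 0.59 [352.7 147.5]
beaker top 0.73 [287.1 130.7]
beaker side 0.57 [219.8 156.7]
flask top 0.82 [162.4 128.2]
flask top 0.39 [303.2 267.8]
flask side 0.56 [143.  238.4]
wash_bottle top 0.7 [114.8 145.1]
wash_bottle top 0.49 [289.3 131.4]
wash_bottle top 0.24 [234.5 206.9]
wash_bottle side 0.76 [123.5 296.5]
```

```bash
cat > b.py <<'E'
from h import *
cs={n:cam(n) for n in("top","side")}
prm={"block":([box(.068,.17,0,.024)],[.68,-.038,1.57]),"spacer":([box(.068,.17,0,.012)],[.557,-.035,1.57]),"plate":([box(.068,.17,0,.008)],[.435,-.038,1.4]),
"hotplate":([box(.19,.25,0,.055),box(.186,.246,.055,.07)],[.534,.308,0.0])}
for q,(parts,x0) in prm.items():
  for ns in (["top"],["side"]):
    obs=[]
    for n in ns:
        d=models.masks_of(q,n)[0]; m=d["pixels"].astype(np.uint8)
        if q=="spacer":
            ct,_=cv2.findContours(m,0,2); m=cv2.fillConvexPoly(m*0,cv2.convexHull(np.vstack(ct)),1)
        obs.append((m,cs[n]))
    v,e=fit(parts,obs,np.array(x0)); print(q,ns,v.round(4),round(e,3))
    for n in cs: 
        img=cs[n]["image"]
        r=(render(parts,P(*v),cs[n],1)>.5).astype(np.uint8); ct,_=cv2.findContours(r,0,2)
        cs[n].setdefault("ov",img.copy()); cv2.drawContours(cs[n]["ov"],ct,-1,(255,0,0) if ns==["top"] else (0,255,0),1)
t=cv2.resize(cs["top"]["ov"][100:300,30:330],None,fx=2.6,fy=2.6,interpolation=0); cv2.imwrite("pics/ovt.png",t[:,:,::-1])
t=cv2.resize(cs["side"]["ov"][150:384,90:380],None,fx=2.5,fy=2.5,interpolation=0); cv2.imwrite("pics/ovs.png",t[:,:,::-1])
E
python3 b.py
```

```text
block ['top'] [ 0.6802 -0.0393  0.1187] 0.042
block ['side'] [ 0.6793 -0.0388  3.2601] 0.033
spacer ['top'] [ 0.5564 -0.0342  3.1125] 0.062
spacer ['side'] [ 0.5565 -0.0348  3.1134] 0.036
plate ['top'] [ 0.4348 -0.0374  2.9924] 0.048
plate ['side'] [ 0.4751 -0.0778  1.5839] 1.156
hotplate ['top'] [ 1.4309 -0.8925 -3.4448] 1.0
hotplate ['side'] [0.5249 0.3065 0.1237] 0.036
```

View pics/ovt.png

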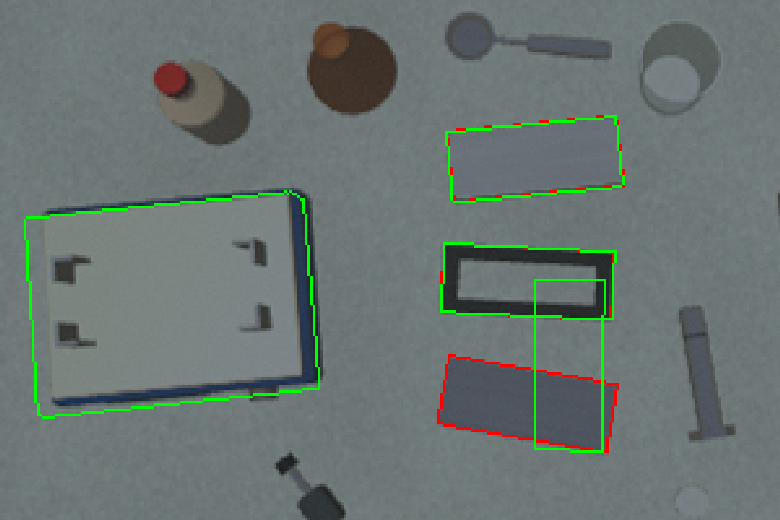

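View pics/ovs.png

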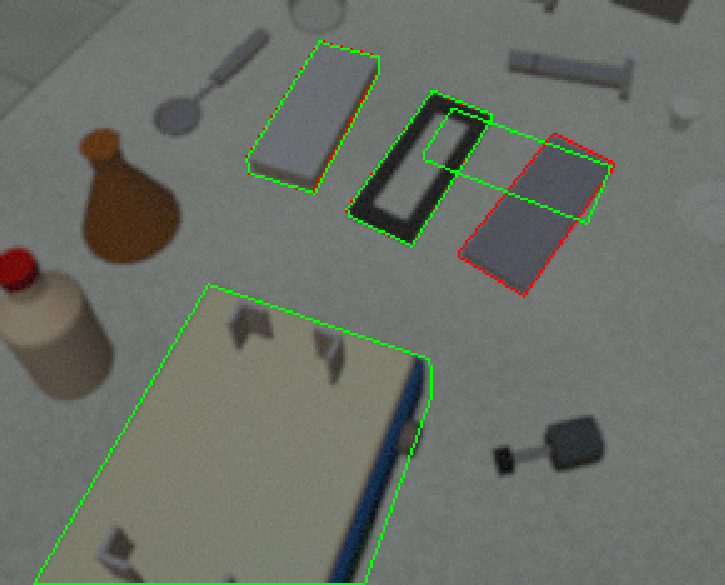

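```bash
cat > c.py <<'E'
from h import *
cs={n:cam(n) for n in("top","side")}
c=cs["top"]; im=c["image"].astype(int)
print(im[200:215:3,60:70:3].tolist(), im[260,100],im[300,60])
w=((im[:,:,0]-im[:,:,2])>8).astype(np.uint8); w[:, 170:]=0; w[:165]=0
w=cv2.morphologyEx(w,cv2.MORPH_CLOSE,np.ones((25,25)))
n,l,s,_=cv2.connectedComponentsWithStats(w); k=1+s[1:,4].argmax(); m=(l==k).astype(np.uint8); print(s[k])
ct,_=cv2.findContours(m,0,2); pts=unproj(ct[0][:,0,:],c,.07)[:,:2]
(cx,cy),sz,a=cv2.minAreaRect((pts*1000).astype(np.float32)); print("white",cx,cy,sz,a)
d=models.masks_of("hotplate","top")[0]; mm=d["pixels"].astype(np.uint8)
for parts in ([box(.19,.25,0,.055),box(.18,.24,.055,.07)],[box(.19,.25,0,.07)]):
  v,e=fit(parts,[(mm,c)],np.array([.53,.3,0.05])); print("hp",v,e)
v2=[cx/1000,cy/1000,0]
t=c["image"].copy(); cv2.drawContours(t,ct,-1,(255,0,0),1); t=cv2.resize(t[160:270,30:170],None,fx=5,fy=5,interpolation=0); cv2.imwrite("pics/hp1.png",t[:,:,::-1])
E
python3 c.py
```

```text
[[[52, 53, 49], [60, 61, 56], [122, 132, 128], [123, 132, 128]], [[125, 134, 129], [124, 132, 128], [124, 133, 128], [124, 133, 128]], [[123, 134, 128], [123, 132, 127], [124, 132, 127], [124, 133, 128]], [[125, 134, 129], [122, 132, 127], [123, 132, 127], [122, 132, 126]], [[125, 133, 129], [123, 132, 128], [122, 132, 127], [124, 134, 130]]] [112 120 121] [112 123 124]
[145 235   1   9   9]
white 471.2658386230469 175.306884765625 (19.47367286682129, 0.0) -177.71066284179688
hp [0.53287431 0.29716285 0.1171556 ] 0.038185630725085525
hp [0.53179405 0.29213655 0.11081602] 0.06192252510760402
```

View pics/hp1.png

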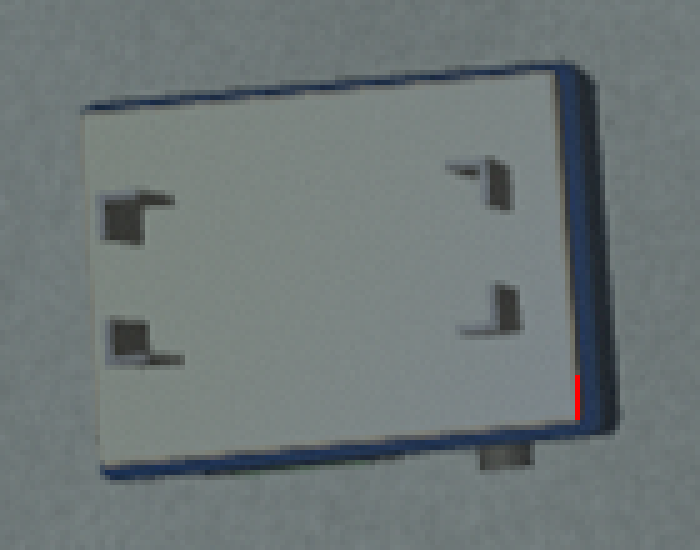

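```bash
python3 - <<'E'
from h import *
c=cam("top")
print(unproj([[46.4,181.6],[141.2,174],[145.6,245],[50,253]],c,.07).round(4), unproj([[46.4,181.6],[141.2,174],[145.6,245],[50,253]],c,.07).mean(0))
go([.40,-.2,.3],.0); go([.533,.22,.27],.115)
E
```

```text
[[0.6073 0.4223 0.07  ]
 [0.6312 0.1911 0.07  ]
 [0.4567 0.1733 0.07  ]
 [0.4331 0.4034 0.07  ]] [0.53206361 0.29749888 0.07      ]
row [-0.7192, -0.7341, -0.2364] [-0.0, 0.0001, -1.1269] q7 -0.05
row [-1.5634, -1.4415, -0.1613] [-0.0, 0.0001, -1.2367] q7 -0.05
```

```bash
python3 -m crank '[[-0.36,-0.367,-0.2,0,0,-0.5,0],[-0.72,-0.734,-0.24,0,0,-1,0],[-0.72,-0.734,-0.24,0,0,-1,0],[-0.72,-0.734,-0.24,0,0,-1,0],[-0.72,-0.734,-0.24,0,0,-1,0],[-0.72,-0.734,-0.24,0,0,-1,0],[-0.72,-0.734,-0.24,0,0,-1,0],[-0.72,-0.734,-0.24,0,0,-1,0]]'
python3 - <<'E'
from h import *
go([.533,.22,.27],.103)
E
```

```text
time_s: 3.75
tcp_pos: [0.4013, -0.197, 0.3025]
orientation: [3.134, -0.2, 0.003]
ft_force: [-0.5, -0.9, -0.3]
width: 1.002
row [0.1937, -1.0759, 0.0807] [0.0009, -0.0016, -0.2204] q7 0.25
```

```bash
python3 -m crank '[[0.194,-1,0.08,0,0,-0.22,0],[0.194,-1,0.08,0,0,-0.22,0],[0.194,-1,0.08,0,0,-0.22,0],[0.194,-1,0.08,0,0,-0.22,0],[0.194,-1,0.08,0,0,-0.22,0],[0.194,-1,0.08,0,0,-0.22,0],[0.194,-1,0.08,0,0,-0.22,0],[0.194,-1,0.08,0,0,-0.22,0],[0.194,-1,0.08,0,0,-0.22,0]]'
python3 - <<'E'
from h import *
cam("wrist","w1")
E
```

```text
time_s: 4.88
tcp_pos: [0.5298, 0.1853, 0.2691]
orientation: [3.137, 0.152, -0.001]
ft_force: [0.9, 0.1, -0.7]
width: 1.001
```

View pics/w1.png

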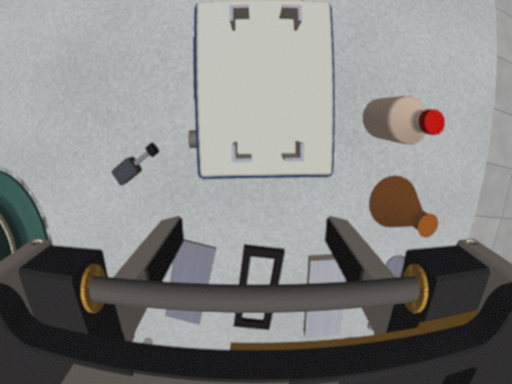

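```bash
cat > g.py <<'E'
from h import *
import sys
def guides():
    L=[]
    for sx in(-1,1):
        for sy in(-1,1):
            for (x0,x1,y0,y1) in((37,41,72,92),(19,41,88,92)):
                L.append(np.array([[sx*a/1e3,sy*b/1e3,z] for a in(x0,x1) for b in(y0,y1) for z in(.07,.114)]))
    return L
if __name__=="__main__":
    c=cam("wrist"); im=c["image"].astype(int)
    yaw=.103; v0=np.array([.532,.2975,.103])
    top=render([box(.166,.226,.07,.07)],P(*v0),c,1)>.5
    white=(im[:,:,0]-im[:,:,2]>14)&(im[:,:,0]>150)
    m=(top&~white).astype(float)
    print(top.sum(),m.sum())
    v,e=fit(guides(),[(m,c)],v0); print(v.round(4),e)
    t=c["image"].copy()
    r=(render(guides(),P(*v),c,1)>.5).astype(np.uint8); ct,_=cv2.findContours(r,0,2); cv2.drawContours(t,ct,-1,(255,0,0),1)
    u=np.hstack([t[0:190,180:350],np.repeat((m[0:190,180:350,None]*255).astype(np.uint8),3,2)])
    cv2.imwrite("pics/g1.png",cv2.resize(u,None,fx=2.3,fy=2.3,interpolation=0)[:,:,::-1])
E
python3 g.py
```

```text
21633 21537.0
[0.5208 0.2878 0.0832] 0.9396986672274891
```

View pics/g1.png

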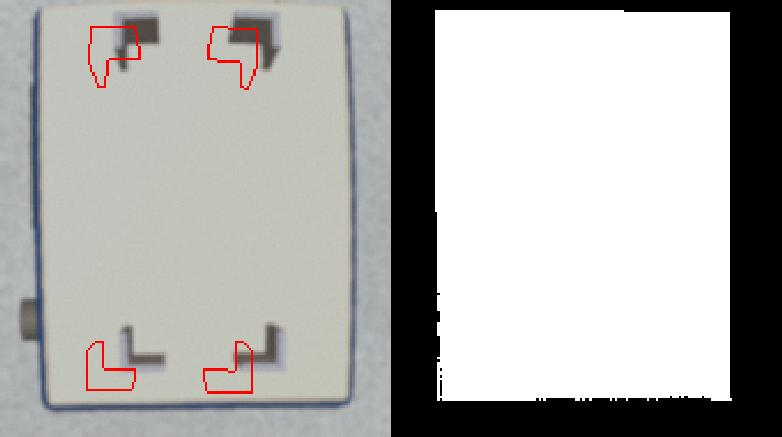

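Threshold needs tuning; use brightness (dark side faces) plus bluish rims.

```bash
sed -i 's/white=.*/white=(im[:,:,0]-im[:,:,2]>3)\&(im[:,:,0]>150); print(im[90,230:240].tolist(),im[60:64,265].tolist())/' g.py; python3 g.py
```

```text
[[194, 196, 187], [194, 195, 187], [194, 195, 188], [192, 194, 186], [194, 196, 187], [193, 195, 186], [192, 195, 186], [191, 195, 185], [194, 196, 188], [193, 195, 186]] [[192, 195, 185], [194, 195, 187], [192, 194, 186], [191, 195, 186]]
21637 1391.0
[0.5337 0.2986 0.1116] 0.16184998801821232
```

View pics/g1.png

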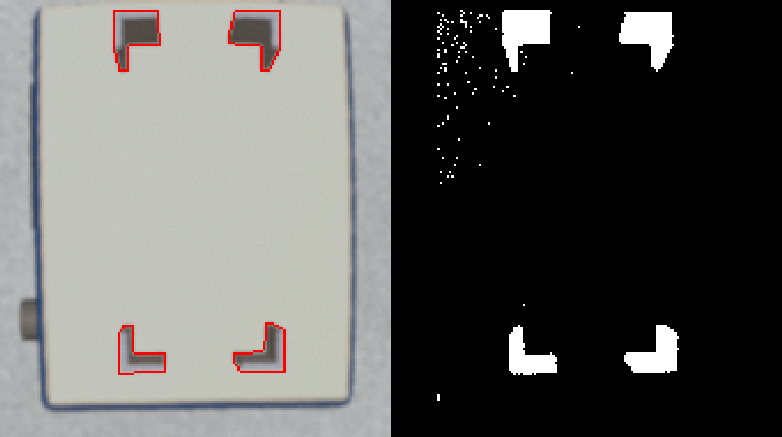

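```bash
python3 - <<'E'
from h import *
go([.675,-.15,.22],.118)
E
```

```text
row [0.2809, 0.8686, 0.1246] [0.0005, -0.0003, -0.0212] q7 -0.5
```

```bash
python3 -m crank '[[0.28,0.87,0.12,0,0,-0.02,0],[0.28,0.87,0.12,0,0,-0.02,0],[0.28,0.87,0.12,0,0,-0.02,0],[0.28,0.87,0.12,0,0,-0.02,0],[0.28,0.87,0.12,0,0,-0.02,0],[0.28,0.87,0.12,0,0,-0.02,0],[0.28,0.87,0.12,0,0,-0.02,0],[0.28,0.87,0.12,0,0,-0.02,0],[0.28,0.87,0.12,0,0,-0.02,0]]'
cat > w.py <<'E'
from h import *
import sys
SH={"block":(.068,.17,.024),"spacer":(.068,.17,.012),"plate":(.068,.17,.008)}
def wfit(q,x0,out,z=0):
    c=cam("wrist"); a,b,h=SH[q]; parts=[box(a,b,z,z+h)]
    best=None
    for d in models.masks_of(q,"wrist")[:5]:
        m=d["pixels"].astype(np.uint8)
        ov=(m*(render(parts,P(*x0),c,1)>.5)).sum()/m.sum()
        print(round(d["score"],2),d["bbox"],round(ov,2))
        if best is None or ov>best[0]: best=(ov,m)
    m=best[1]
    if q=="spacer":
        ct,_=cv2.findContours(m,0,2); m=cv2.fillConvexPoly(m*0,cv2.convexHull(np.vstack(ct)),1)
    v,e=fit(parts,[(m,c)],np.array(x0)); print(q,v.round(4),round(e,3))
    t=c["image"].copy(); ct,_=cv2.findContours((render(parts,P(*v),c,1)>.5).astype(np.uint8),0,2); cv2.drawContours(t,ct,-1,(255,0,0),1)
    cv2.imwrite(f"pics/{out}.png",cv2.resize(t,None,fx=1.5,fy=1.5,interpolation=0)[:,:,::-1])
    return v
E
python3 - <<'E'
from w import *
v=wfit("block",[.68,-.039,.118],"wb1")
go([v[0],v[1],.06],v[2]); go([v[0],v[1],.005],v[2])
E
```

```text
time_s: 6.15
tcp_pos: [0.6749, -0.1479, 0.2221]
orientation: [3.136, 0.188, 0.001]
ft_force: [-0.5, 0.6, 0.3]
width: 1.002
0.6 [239.1, 26.8, 56.3, 128.6] 1.0
block [ 0.6801 -0.0401  0.1206] 0.028
row [0.0447, -0.2665, 0.405] [0.0002, -0.0004, -0.0008] q7 0.06
row [0.0446, -0.2665, 0.5425] [0.0002, -0.0004, -0.0008] q7 0.06
```

View pics/wb1.png

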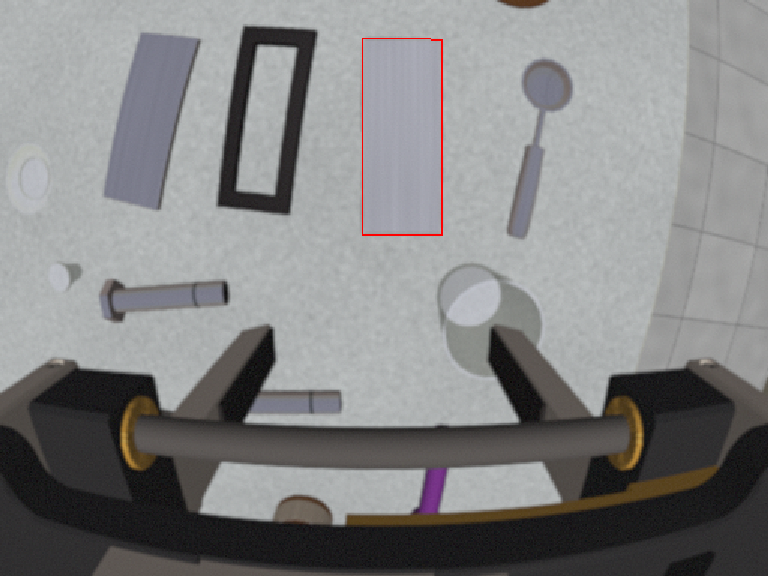

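```bash
python3 -m crank '[[0.044,-0.2665,0.2,0,0,0,0],[0.0447,-0.2665,0.3,0,0,0,0],[0.0447,-0.2665,0.42,0,0,0,0],[0.0447,-0.2665,0.54,0,0,0,0],[0.0447,-0.2665,0.54,0,0,0,0],[0.0447,-0.2665,0.54,0,0,0,0],[0.0447,-0.2665,0.54,0,0,0,1],[0.0447,-0.2665,0.54,0,0,0,1],[0.0447,-0.2665,0.54,0,0,0,1],[0.0447,-0.2665,0.54,0,0,0,1]]' 45
```

```text
time_s: 7.5
tcp_pos: [0.6803, -0.0413, 0.0063]
orientation: [3.136, 0.186, 0.0]
ft_force: [-3.6, -1.5, 8.3]
width: 0.715
```

```bash
python3 -m crank '[[0,0,-0.1,0,0,0,1],[0,0,-0.25,0,0,0,1],[0,0,-0.4,0,0,0,1],[0,0,-0.4,0,0,0,1],[0,0,-0.4,0,0,0,1]]' 
python3 - <<'E'
from h import *
go([.534,.2975,.17],.1116)
E
```

```text
time_s: 8.12
tcp_pos: [0.6796, -0.0413, 0.1644]
orientation: [3.136, 0.186, -0.002]
ft_force: [-0.6, 0.6, -5.9]
width: 0.72
row [-0.2614, -0.8841, -0.0137] [0.0001, 0.0014, 0.0064] q7 -0.13
```

```bash
python3 -m crank '[[-0.261,-0.884,-0.014,0,0,0.006,1],[-0.261,-0.884,-0.014,0,0,0.006,1],[-0.261,-0.884,-0.014,0,0,0.006,1],[-0.261,-0.884,-0.014,0,0,0.006,1],[-0.261,-0.884,-0.014,0,0,0.006,1],[-0.261,-0.884,-0.014,0,0,0.006,1],[-0.261,-0.884,-0.014,0,0,0.006,1],[-0.261,-0.884,-0.014,0,0,0.006,1],[-0.261,-0.884,-0.014,0,0,0.006,1]]' 
python3 - <<'E'
from h import *
go([.534,.2975,.13],.1116)
cam("wrist","w2")
E
```

```text
time_s: 9.25
tcp_pos: [0.5352, 0.2962, 0.1702]
orientation: [3.136, 0.173, -0.002]
ft_force: [0.2, -0.0, -5.9]
width: 0.72
row [-0.0025, -0.0036, 0.1004] [0.0007, 0.0012, -0.0013] q7 -0.73
```

View pics/w2.png

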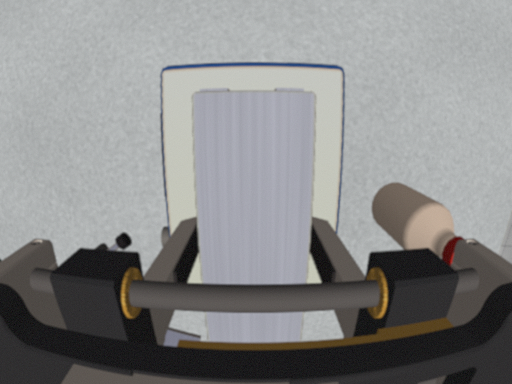

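```bash
python3 - <<'E'
from h import *
c=cam("wrist"); p,Rr,s=state(); yaw=np.arctan2(*Rr.as_matrix()[1::-1,0]); print(p,yaw)
im=c["image"].astype(int)
for col in (200,225,255,285,310): print(col, im[86:97,col].sum(1).tolist())
for row in (110,150): print(row, im[row,186:204].sum(1).tolist(), im[row,306:324].sum(1).tolist())
for d in (-.002,0,.002):
  o=P(*(p[:2]),yaw,p[2]-.006); q=np.array([[-.034,.085+d,.024,1],[.034,.085+d,.024,1],[0,.085+d,.024,1]])@o.T
  print(proj(q[:,:3],c).round(1).tolist())
E
```

```text
[0.5352157  0.29656911 0.17060258] 0.11049233338383448
200 [583, 590, 574, 552, 517, 475, 461, 489, 505, 502, 503]
225 [586, 571, 531, 500, 470, 467, 486, 507, 513, 502, 511]
255 [587, 586, 587, 564, 504, 479, 491, 507, 503, 502, 507]
285 [585, 565, 535, 505, 486, 489, 507, 520, 526, 525, 518]
310 [586, 584, 591, 574, 554, 493, 474, 494, 508, 508, 510]
110 [586, 585, 585, 578, 587, 545, 487, 491, 513, 515, 508, 513, 505, 503, 505, 510, 512, 502] [504, 498, 497, 495, 514, 518, 517, 511, 492, 503, 560, 576, 584, 584, 590, 580, 581, 584]
150 [584, 582, 588, 581, 582, 576, 533, 493, 501, 514, 509, 515, 509, 508, 499, 499, 512, 509] [504, 495, 507, 510, 518, 515, 507, 486, 476, 536, 581, 590, 582, 587, 577, 579, 583, 582]
[[190.1, 96.7], [315.9, 96.6], [253.0, 95.3]]
[[190.1, 93.1], [316.0, 93.0], [253.0, 91.6]]
[[190.0, 89.5], [316.0, 89.4], [253.0, 87.9]]
```

```bash
python3 - <<'E'
from h import *
go([.5332,.2976,.08],.1116)
E
```

```text
row [-0.0046, -0.0032, 0.2265] [0.0003, 0.0006, -0.0011] q7 -0.73
```

```bash
python3 -m crank '[[-0.0046,-0.0032,0.06,0,0,-0.001,1],[-0.0046,-0.0032,0.12,0,0,-0.001,1],[-0.0046,-0.0032,0.16,0,0,-0.001,1],[-0.0046,-0.0032,0.2,0,0,-0.001,1],[-0.0046,-0.0032,0.228,0,0,-0.001,1],[-0.0046,-0.0032,0.228,0,0,-0.001,1]]'
```

```text
time_s: 10.1
tcp_pos: [0.5325, 0.2987, 0.0793]
orientation: [3.136, 0.178, -0.002]
ft_force: [-1.7, 0.2, -3.9]
width: 0.716
```

```bash
python3 -m crank '[[0,0,0.009,0,0,0,1],[0,0,0.009,0,0,0,1],[0,0,0.009,0,0,0,0.3],[0,0,0.009,0,0,0,0],[0,0,0.009,0,0,0,0]]'
```

```text
time_s: 10.72
tcp_pos: [0.533, 0.299, 0.0767]
orientation: [-3.136, -0.178, -0.001]
ft_force: [0.9, 0.1, 1.1]
width: 0.894
```

```bash
python3 -m crank '[[0,0,-0.1,0,0,0,0],[0,0.1,-0.25,0,0,0,0],[0,0.25,-0.3,0,0,0,0],[0,0.4,-0.33,0,0,0,0],[0,0.55,-0.33,0,0,0,0],[0,0.7,-0.33,0,0,0,0],[0,0.8,-0.33,0,0,0,0]]'
python3 - <<'E'
from h import *
cam("wrist","w3"); cam("top","t3")
go([.557,-.14,.21],-.029)
E
```

```text
time_s: 11.6
tcp_pos: [0.5691, -0.0223, 0.2086]
orientation: [3.136, 0.174, 0.001]
ft_force: [0.4, 0.6, 0.6]
width: 1.001
row [-0.0613, 0.2841, -0.0042] [0.0014, 0.0001, 0.1296] q7 -0.12
```

View pics/w3.png

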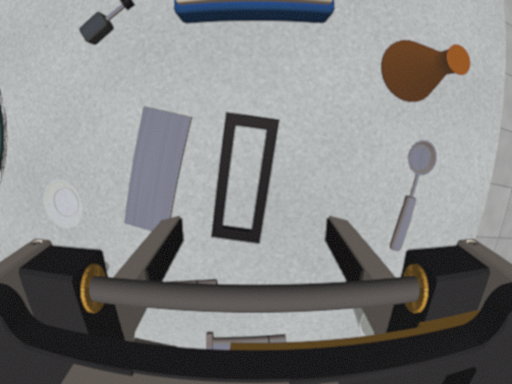

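View pics/t3.png

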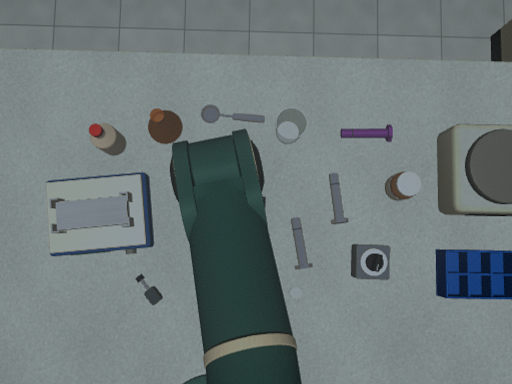

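```bash
python3 - <<'E'
from w import *
v=wfit("spacer",[.556,-.0345,-.029],"ws1")
v2=wfit("plate",[.435,-.037,-.149],"ws2")
go([v[0],v[1],.02],v[2]); go([v[0],v[1],.005],v[2])
E
```

```text
0.7 [209.6, 111.5, 70.8, 127.5] 0.99
spacer [ 0.5569 -0.0349 -0.0352] 0.047
0.59 [124.3, 108.2, 67.5, 126.1] 1.0
0.56 [380.4, 42.7, 91.9, 58.2] 0.0
plate [ 0.4336 -0.038  -0.158 ] 0.071
row [-0.0348, 0.0392, 0.4711] [-0.0004, -0.0002, 0.1432] q7 -0.12
row [-0.0348, 0.0392, 0.5086] [-0.0004, -0.0002, 0.1432] q7 -0.12
```

View pics/ws1.png

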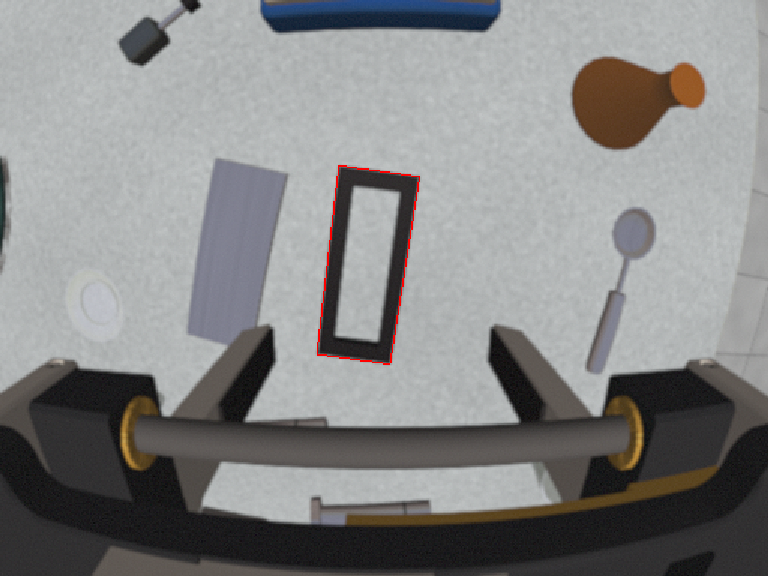

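```bash
python3 -m crank '[[-0.0348,0.0392,0.12,0,0,0.14,0],[-0.0348,0.0392,0.25,0,0,0.14,0],[-0.0348,0.0392,0.36,0,0,0.14,0],[-0.0348,0.0392,0.46,0,0,0.14,0],[-0.0348,0.0392,0.511,0,0,0.14,0],[-0.0348,0.0392,0.511,0,0,0.14,0],[-0.0348,0.0392,0.511,0,0,0.14,1],[-0.0348,0.0392,0.511,0,0,0.14,1],[-0.0348,0.0392,0.511,0,0,0.14,1],[-0.0348,0.0392,0.511,0,0,0.14,1]]' 30
python3 -m crank '[[0,0,-0.1,0,0,0,1],[0,0,-0.25,0,0,0,1],[0,0,-0.42,0,0,0,1],[0,0,-0.46,0,0,0,1]]' 
python3 - <<'E'
from h import *
go([.533,.2985,.20],.1116)
E
```

```text
time_s: 13.15
tcp_pos: [0.5573, -0.0364, 0.0046]
orientation: [3.141, -0.053, 0.001]
ft_force: [-1.5, 0.4, 8.5]
width: 0.722
time_s: 13.65
tcp_pos: [0.558, -0.0362, 0.1917]
orientation: [3.14, -0.052, 0.007]
ft_force: [0.5, 0.4, -2.9]
width: 0.72
row [-0.0903, -0.8342, -0.0217] [0.001, -0.0043, -0.1384] q7 -0.24
```

```bash
python3 -m crank '[[-0.09,-0.834,-0.02,0,0,-0.138,1],[-0.09,-0.834,-0.02,0,0,-0.138,1],[-0.09,-0.834,-0.02,0,0,-0.138,1],[-0.09,-0.834,-0.02,0,0,-0.138,1],[-0.09,-0.834,-0.02,0,0,-0.138,1],[-0.09,-0.834,-0.02,0,0,-0.138,1],[-0.09,-0.834,-0.02,0,0,-0.138,1],[-0.09,-0.834,-0.02,0,0,-0.138,1]]' 
cat > held.py <<'E'
from h import *
import sys
def held(h,zoff,out):
    # predicted held-part outline for centre=TCP, drawn on picture
    c=cam("wrist"); p,Rr,s=state(); yaw=np.arctan2(*Rr.as_matrix()[1::-1,0]); print(p.round(4),round(yaw,4),s["width"].round(3))
    t=c["image"].copy()
    q=proj(box(.068,.17,p[2]-zoff+h,p[2]-zoff+h)[::2]@R.from_euler('z',yaw).as_matrix().T+[p[0],p[1],0],c)
    print(q.round(1).tolist())
    t=cv2.resize(t[60:220,160:350],None,fx=4,fy=4,interpolation=0)
    for u in q: cv2.circle(t,(int((u[0]-160+.5)*4),int((u[1]-60+.5)*4)),3,(255,0,0),-1)
    cv2.imwrite(f"pics/{out}.png",t[:,:,::-1])
E
python3 - <<'E'
from held import *
held(.012,.0046,"h2")
go([.533,.2975,.103],.1116)
E
```

```text
time_s: 14.65
tcp_pos: [0.5323, 0.2972, 0.1958]
orientation: [3.136, 0.173, -0.0]
ft_force: [1.2, -0.8, -1.6]
width: 0.721Traceback (most recent call last):
  File "<stdin>", line 2, in <module>
  File "held.py", line 5, in held
    c=cam("wrist"); p,Rr,s=state(); yaw=np.arctan2(*Rr.as_matrix()[1::-1,0]); print(p.round(4),round(yaw,4),s["width"].round(3))
                                                                                                            ^^^^^^^^^^^^^^^^
AttributeError: 'float' object has no attribute 'round'
```

```bash
sed -i 's/s\["width"\].round(3)/s["width"]/' held.py
python3 - <<'E'
from held import *
held(.012,.0046,"h2")
go([.533,.2975,.103],.1116)
E
```

```text
[0.5325 0.297  0.1959] 0.1094 0.7209615698917191
[[208.5, 335.3], [194.1, 94.8], [298.3, 335.3], [312.3, 94.7]]
row [0.0014, -0.0013, 0.2322] [0.0005, -0.0, -0.0021] q7 -0.73
```

View pics/h2.png

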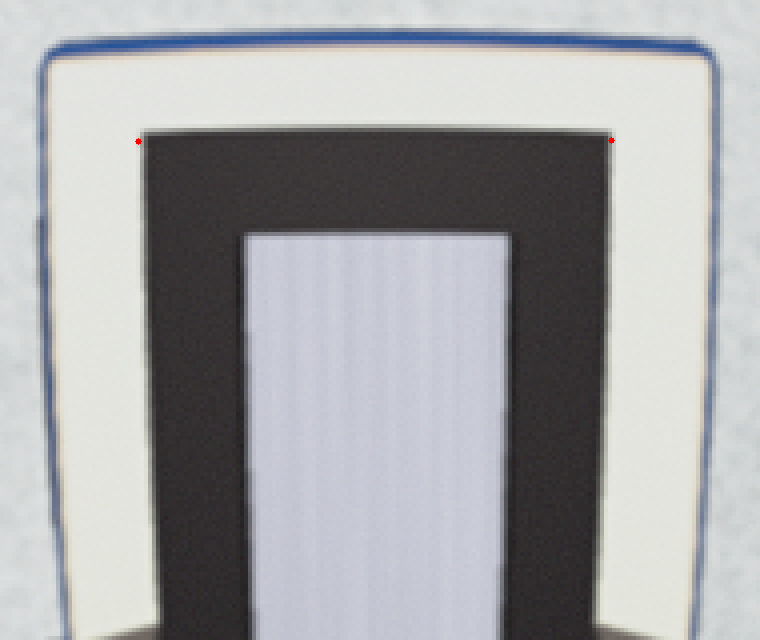

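```bash
python3 -m crank '[[0.0014,-0.0013,0.08,0,0,-0.002,1],[0.0014,-0.0013,0.14,0,0,-0.002,1],[0.0014,-0.0013,0.19,0,0,-0.002,1],[0.0014,-0.0013,0.225,0,0,-0.002,1],[0.0014,-0.0013,0.238,0,0,-0.002,1],[0.0014,-0.0013,0.238,0,0,-0.002,1]]'
```

```text
time_s: 15.5
tcp_pos: [0.5326, 0.299, 0.1009]
orientation: [-3.136, -0.178, -0.0]
ft_force: [0.7, -0.4, -2.6]
width: 0.719
```

```bash
python3 -m crank '[[0,0.004,0,0,0,0,1],[0,0.004,0.008,0,0,0,1],[0,0.004,0.008,0,0,0,1],[0,0.004,0.008,0,0,0,0.3],[0,0.004,0.008,0,0,0,0],[0,0.004,0.008,0,0,0,0]]'
python3 -m crank '[[0,0,-0.1,0,0,0,0],[0,0.1,-0.2,0,0,0,0],[0,0.25,-0.25,0,0,0,0],[-0.1,0.4,-0.26,0,0,0.1,0],[-0.2,0.55,-0.26,0,0,0.2,0],[-0.25,0.7,-0.26,0,0,0.26,0],[-0.25,0.83,-0.26,0,0,0.26,0],[-0.25,0.83,-0.26,0,0,0.26,0]]'
python3 - <<'E'
from w import *
v=wfit("plate",[.435,-.037,-.149],"wp1")
go([v[0],v[1],.003],v[2])
cam("top","t4")
E
```

```text
time_s: 16.25
tcp_pos: [0.5328, 0.2974, 0.0975]
orientation: [-3.136, -0.178, -0.0]
ft_force: [0.1, -0.4, -0.1]
width: 0.896
time_s: 17.25
tcp_pos: [0.4705, -0.0479, 0.2015]
orientation: [3.13, -0.258, 0.0]
ft_force: [0.1, 1.2, 0.4]
width: 1.003Traceback (most recent call last):
  File "<stdin>", line 2, in <module>
  File "w.py", line 12, in wfit
    m=best[1]
      ~~~~^^^
TypeError: 'NoneType' object is not subscriptable
```

```bash
python3 - <<'E'
from h import *
cam("wrist","w5");cam("top","t4")
E
```

```text
(no output)
```

View pics/w5.png

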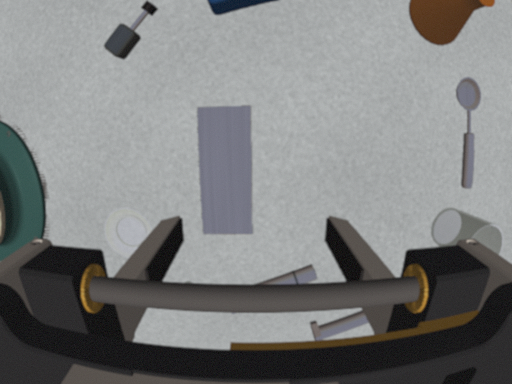

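View pics/t4.png

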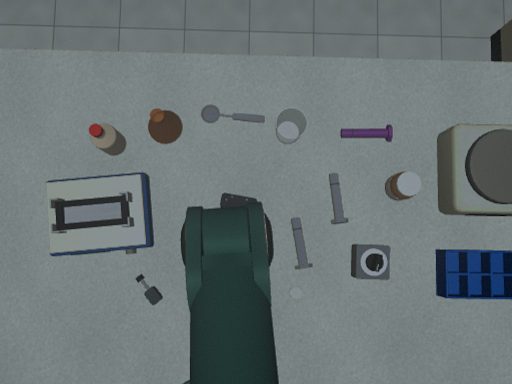

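```bash
python3 - <<'E'
from w import *
c=cam("wrist"); g=cv2.cvtColor(c["image"],cv2.COLOR_RGB2GRAY); print(g[170,190:260:5])
m=((g<165)).astype(np.uint8); m[:95]=0;m[250:]=0;m[:,:188]=0;m[:,265:]=0
n,l,s,_=cv2.connectedComponentsWithStats(m); k=1+s[1:,4].argmax(); m=(l==k).astype(np.uint8); print(s[k])
v,e=fit([box(.068,.17,0,.008)],[(m,c)],np.array([.435,-.037,-.15])); print(v.round(4),e)
go([v[0],v[1],.003],v[2])
E
```

```text
[169 169 128 123 120 122 119 122 118 120 119 120 117 173]
[ 196  106   58  131 7037]
[ 0.4345 -0.0377 -0.1597] 0.04482748051615133
row [-0.0918, 0.0029, 0.4962] [-0.0004, 0.0001, 0.0026] q7 -0.25
```

```bash
python3 -m crank '[[-0.0918,0.0029,0.1,0,0,0.003,0],[-0.0918,0.0029,0.22,0,0,0.003,0],[-0.0918,0.0029,0.34,0,0,0.003,0],[-0.0918,0.0029,0.45,0,0,0.003,0],[-0.0918,0.0029,0.497,0,0,0.003,0],[-0.0918,0.0029,0.497,0,0,0.003,0],[-0.0918,0.0029,0.497,0,0,0.003,1],[-0.0918,0.0029,0.497,0,0,0.003,1],[-0.0918,0.0029,0.497,0,0,0.003,1],[-0.0918,0.0029,0.497,0,0,0.003,1]]' 40
python3 -m crank '[[0,0,-0.1,0,0,0,1],[0,0,-0.25,0,0,0,1],[0,0,-0.42,0,0,0,1],[0,0,-0.46,0,0,0,1]]' 
python3 - <<'E'
from h import *
go([.533,.2975,.20],.1116)
E
```

```text
time_s: 18.75
tcp_pos: [0.4346, -0.039, 0.0028]
orientation: [-3.131, 0.254, -0.001]
ft_force: [-0.3, 1.6, 3.4]
width: 0.712
time_s: 19.25
tcp_pos: [0.4354, -0.0393, 0.1898]
orientation: [3.13, -0.255, 0.006]
ft_force: [-0.3, -0.7, -3.6]
width: 0.716
row [0.1048, -0.8704, -0.0258] [0.0013, -0.0038, -0.2616] q7 -0.24
```

```bash
python3 -m crank '[[0.105,-0.87,-0.026,0,0,-0.26,1],[0.105,-0.87,-0.026,0,0,-0.26,1],[0.105,-0.87,-0.026,0,0,-0.26,1],[0.105,-0.87,-0.026,0,0,-0.26,1],[0.105,-0.87,-0.026,0,0,-0.26,1],[0.105,-0.87,-0.026,0,0,-0.26,1],[0.105,-0.87,-0.026,0,0,-0.26,1],[0.105,-0.87,-0.026,0,0,-0.26,1],[0.105,-0.87,-0.026,0,0,-0.26,1]]' 
python3 - <<'E'
from held import *
held(.008,.0028,"h3")
go([.533,.2972,.112],.1116)
E
```

```text
time_s: 20.38
tcp_pos: [0.5322, 0.2961, 0.197]
orientation: [3.136, 0.171, -0.0]
ft_force: [1.1, 0.2, -2.4]
width: 0.713
[0.5323 0.2963 0.1972] 0.1087 0.7111108685963067
[[208.8, 333.4], [194.8, 94.9], [298.0, 333.4], [311.6, 94.8]]
row [0.002, -0.0023, 0.2129] [0.0006, -0.0002, -0.0028] q7 -0.75
```

View pics/h3.png

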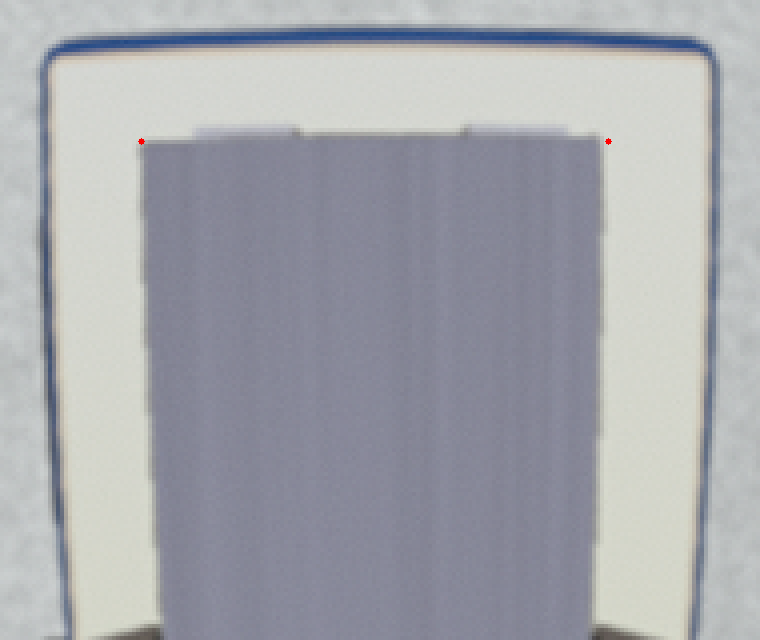

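```bash
python3 -m crank '[[0.002,-0.0025,0.08,0,0,0.006,1],[0.002,-0.0025,0.14,0,0,0.006,1],[0.002,-0.0025,0.18,0,0,0.006,1],[0.002,-0.0025,0.205,0,0,0.006,1],[0.002,-0.0025,0.212,0,0,0.006,1],[0.002,-0.0025,0.212,0,0,0.006,1]]'
```

```text
time_s: 21.18
tcp_pos: [0.533, 0.2988, 0.1127]
orientation: [-3.137, -0.163, -0.001]
ft_force: [-0.6, -0.8, -1.7]
width: 0.717
```

```bash
python3 -m crank '[[0,0.001,0.006,0,0,0,1],[0,0.001,0.0105,0,0,0,1],[0,0.001,0.0105,0,0,0,1],[0,0.001,0.0105,0,0,0,0.25],[0,0.001,0.0105,0,0,0,0],[0,0.001,0.0105,0,0,0,0]]'
python3 -m crank '[[0,0,-0.1,0,0,0,0],[0,0.1,-0.25,0,0,0,0],[0,0.2,-0.3,0,0,0,0],[0,0.2,-0.3,0,0,0,0]]'
python3 - <<'E'
from h import *
c=cam("wrist","w6"); p,Rr,s=state(); print(p)
cs=cam("side"); ct=cam("top")
t=cv2.resize(c["image"][60:260,150:400],None,fx=3,fy=3,interpolation=0); cv2.imwrite("pics/w6.png",t[:,:,::-1])
t=cv2.resize(cs["image"][234:384,90:290],None,fx=3.8,fy=3.8,interpolation=0); cv2.imwrite("pics/s6.png",t[:,:,::-1])
E
```

```text
time_s: 21.92
tcp_pos: [0.5328, 0.2982, 0.1081]
orientation: [-3.137, -0.163, -0.0]
ft_force: [0.2, -0.7, -0.4]
width: 0.925
time_s: 22.42
tcp_pos: [0.5429, 0.2155, 0.2301]
orientation: [3.137, 0.155, 0.005]
ft_force: [-0.2, 0.8, -1.0]
width: 1.005
[0.54188613 0.21721066 0.22884964]
```

View pics/w6.png

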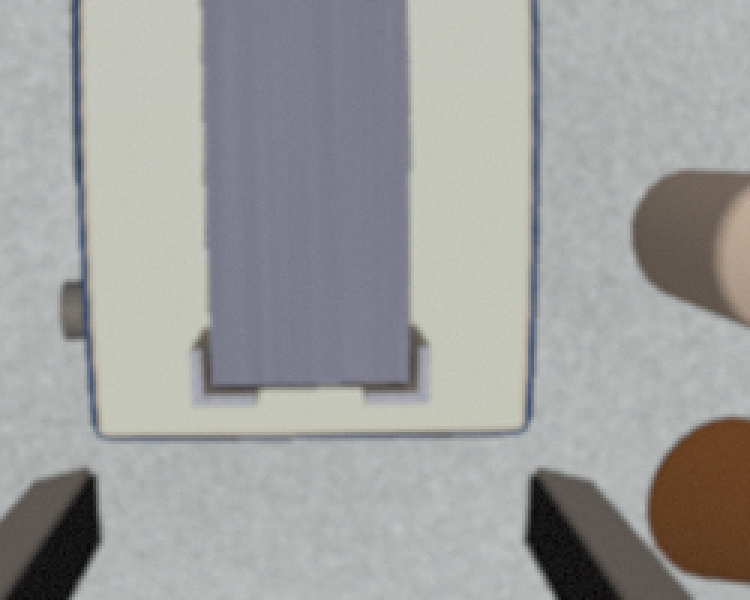

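View pics/s6.png

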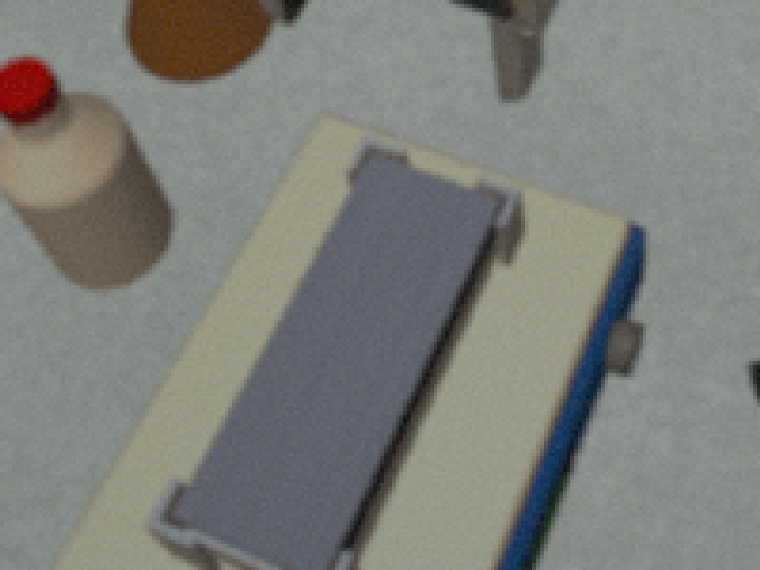

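```bash
cat > tb.py <<'E'
from h import *
def hexa(r,z): return circ(r,z,6)  # corner along x -> flats at +-30..; flats normal at 90deg(y)
TUBE=[np.vstack([hexa(.0231,0),hexa(.0231,.010)]),np.vstack([circ(.012,.01),circ(.012,.130)])]
def PT(x,y,psi,z0=.0207,t=np.radians(4)):
    # x,y: foot underside centre; psi: heading foot->mouth; axis lowered t
    zc=np.array([np.cos(psi)*np.cos(t),np.sin(psi)*np.cos(t),-np.sin(t)])
    xc=np.array([-np.sin(psi),np.cos(psi),0]); yc=np.cross(zc,xc)
    M=np.eye(4); M[:3,0],M[:3,1],M[:3,2],M[:3,3]=xc,yc,zc,(x,y,z0); return M
def tfit(x0,cams,out=None):
    obs=[];cs=[]
    for n in cams:
        c=cam(n); best=None
        for d in models.masks_of("tube1",n)[:6]:
            m=d["pixels"].astype(np.uint8); ov=(m*(render(TUBE,PT(*x0),c,1)>.5)).sum()/m.sum()
            if best is None or ov>best[0]: best=(ov,m,d["score"])
        print(n,best and (round(best[0],2),round(best[2],2)))
        if best and best[0]>.3: obs.append((best[1],c))
        cs.append(c)
    v,e=fit(TUBE,obs,np.array(x0),PT); print("tube",v.round(4),round(e/len(obs),3))
    if out:
        c=cs[0]; t=c["image"].copy(); ct,_=cv2.findContours((render(TUBE,PT(*v),c,1)>.5).astype(np.uint8),0,2); cv2.drawContours(t,ct,-1,(255,0,0),1)
        cv2.imwrite(f"pics/{out}.png",cv2.resize(t,None,fx=1.5,fy=1.5,interpolation=0)[:,:,::-1])
    return v
E
python3 - <<'E'
from tb import *
c=cam("top")
for f,m in (((304,267),(296,219)),((340,222),(334,175))):
    a,b=unproj([f,m],c,.018)[:,:2]; d=b-a; print(a,b,np.linalg.norm(d)); x0=[*a,np.arctan2(d[1],d[0])]
    for n in (["top"],["side"]): tfit(x0,n)
go([.38,-.21,.22],-1.4)
E
```

```text
[ 0.40728211 -0.22161826] [ 0.52978898 -0.19980063] 0.12443449160403422
top (np.float64(0.99), 0.9)
tube [ 0.4064 -0.2206  0.1748] 0.068
side (np.float64(1.0), 0.66)
tube [ 0.4062 -0.221   0.1791] 0.094
[ 0.52428141 -0.31397375] [ 0.6466334 -0.2980202] 0.12338769738696531
top (np.float64(0.99), 0.63)
tube [ 0.5238 -0.3122  0.1199] 0.067
side (np.float64(1.0), 0.69)
tube [ 0.5238 -0.3118  0.1198] 0.079
row [-0.5118, 1.0245, 0.0197] [0.0001, 0.0004, 1.4364] q7 -0.6
```

```bash
python3 - <<'E'
from h import *
go([.5173,-.201,.15],-1.394)
E
```

```text
row [-0.168, 1.0378, 0.1946] [0.0001, 0.0004, 1.4307] q7 -0.6
```

```bash
python3 -m crank '[[-0.168,0.999,0.1,0,0,0.95,0],[-0.168,0.999,0.1,0,0,0.95,0],[-0.168,0.999,0.15,0,0,0.95,0],[-0.168,0.999,0.19,0,0,0.95,0],[-0.168,0.999,0.19,0,0,0.95,0],[-0.168,0.999,0.19,0,0,0.95,0],[-0.168,0.999,0.19,0,0,0.95,0],[-0.168,0.999,0.19,0,0,0.95,0]]'
python3 - <<'E'
from h import *
go([.5173,-.201,.10],-1.394);go([.5173,-.201,.003],-1.394)
E
```

```text
time_s: 24.02
tcp_pos: [0.5147, -0.1885, 0.1511]
orientation: [2.832, -1.36, -0.002]
ft_force: [0.6, 0.7, -0.2]
width: 0.997
row [0.0285, 0.0143, 0.1278] [0.0013, 0.0007, 0.4762] q7 -0.77
row [0.0287, 0.014, 0.3703] [0.0013, 0.0007, 0.4762] q7 -0.77
```

```bash
python3 -m crank '[[0.0285,0.0143,0.1,0.001,0,0.476,0],[0.0285,0.0143,0.128,0.001,0,0.476,0],[0.0285,0.0143,0.128,0.001,0,0.476,0],[0.0285,0.0143,0.128,0.001,0,0.476,0]]'
python3 - <<'E'
from h import *
go([.5173,-.201,.003],-1.394)
c=cam("wrist","w7")
E
```

```text
time_s: 24.52
tcp_pos: [0.5189, -0.1971, 0.1011]
orientation: [-2.415, 2.008, -0.001]
ft_force: [0.6, -0.2, 0.0]
width: 0.999
row [0.0089, 0.0059, 0.2451] [-0.0012, 0.0003, 0.0065] q7 -1.24
```

View pics/w7.png

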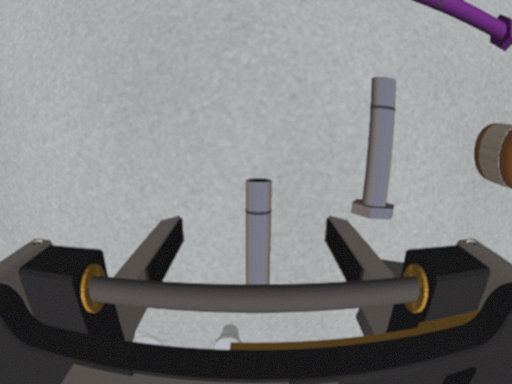

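```bash
python3 -m crank '[[0.009,0.006,0.09,0,0,0.0065,0],[0.009,0.006,0.18,0,0,0.0065,0.3],[0.009,0.006,0.245,0,0,0.0065,0.5],[0.009,0.006,0.245,0,0,0.0065,0.6],[0.009,0.006,0.245,0,0,0.0065,1],[0.009,0.006,0.245,0,0,0.0065,1],[0.009,0.006,0.245,0,0,0.0065,1],[0.009,0.006,0.245,0,0,0.0065,1],[0.009,0.006,0.245,0,0,0.0065,1]]' 3
```

```text
time_s: 25.7
tcp_pos: [0.5168, -0.2022, 0.0029]
orientation: [-2.406, 2.019, -0.001]
ft_force: [-0.0, 0.5, -0.1]
width: 0.257
```

```bash
python3 -m crank '[[0,0.003,-0.016,0,0,0,1],[0,0.012,-0.05,0,0,0,1],[0,0.025,-0.085,0,0,0,1],[0,0.044,-0.119,0,0,0,1],[0,0.0655,-0.148,0,0,0,1],[0,0.093,-0.175,0,0,0,1],[0,0.1205,-0.198,0,0,0,1],[0,0.1205,-0.198,0,0,0,1]]' 3
python3 - <<'E'
from h import *
c=cam("side"); t=cv2.resize(c["image"][60:260,220:460],None,fx=3.2,fy=3,interpolation=0); cv2.imwrite("pics/s8.png",t[:,:,::-1])
E
```

```text
time_s: 26.7
tcp_pos: [0.4686, -0.2111, 0.0826]
orientation: [-2.405, 2.02, -0.002]
ft_force: [1.0, -0.3, 0.9]
width: 0.253
```

View pics/s8.png

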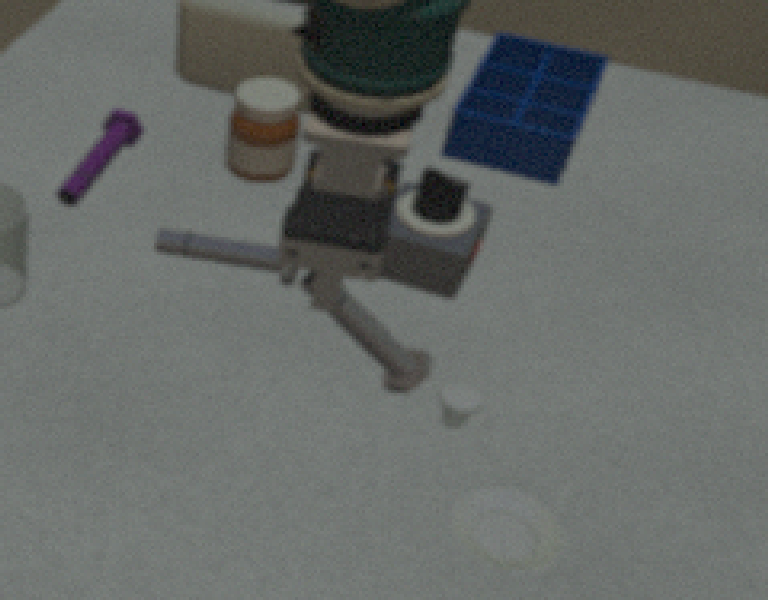

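```bash
python3 -m crank '[[0,0.022,-0.014,0,0,0,1],[0,0.0435,-0.025,0,0,0,1],[0,0.067,-0.035,0,0,0,1],[0,0.09,-0.042,0,0,0,1],[0,0.115,-0.047,0,0,0,1],[0,0.139,-0.05,0,0,0,1],[0,0.1785,-0.051,0,0,0,1],[0,0.2135,-0.048,0,0,0,1],[0,0.2135,-0.045,0,0,0,1],[0,0.2135,-0.045,0,0,0,1]]' 3
python3 - <<'E'
from h import *
c=cam("side"); t=cv2.resize(c["image"][60:260,220:460],None,fx=3.2,fy=3,interpolation=0); cv2.imwrite("pics/s9.png",t[:,:,::-1])
c=cam("wrist","w9")
E
```

```text
time_s: 28.0
tcp_pos: [0.3852, -0.2254, 0.0998]
orientation: [-2.406, 2.019, -0.0]
ft_force: [-1.6, -0.1, 2.3]
width: 0.26
```

View pics/s9.png

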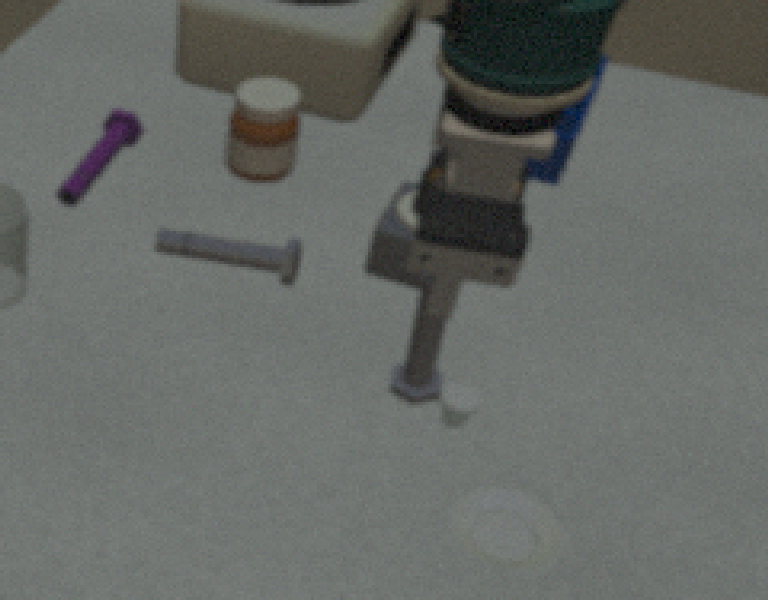

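View pics/w9.png

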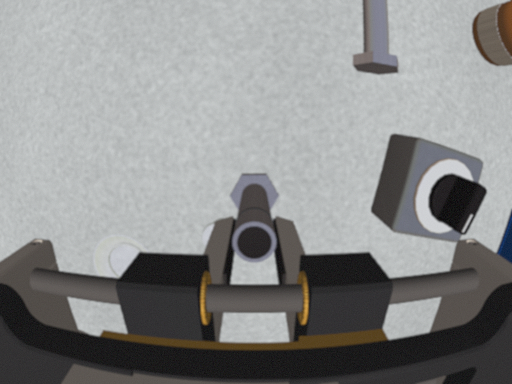

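```bash
cat > up.py <<'E'
from h import *
def up(zfoot,out,dxy=(0,0)):
    p,Rr,s=state()
    print(p.round(4))
    for n in ("wrist","side","top"):
        c=cam(n); t=c["image"].copy()
        X=np.array([p[0]+dxy[0],p[1]+dxy[1],zfoot])
        for pts,col in ((circ(.0231,.01,24)+X,(255,0,0)),(circ(.0231,.0,24)+X,(255,0,0)),(circ(.012,.13)+X,(0,255,0))):
            cv2.polylines(t,[np.round(proj(pts,c)).astype(np.int32)],True,col,1)
        q=proj(X,c)[0]; x0,y0=int(np.clip(q[0]-75,0,362)),int(np.clip(q[1]-100,0,234))
        t=t[y0:y0+150,x0:x0+150]; cv2.imwrite(f"pics/{out}_{n}.png",cv2.resize(t,None,fx=3,fy=3,interpolation=0)[:,:,::-1])
    a=np.hstack([cv2.imread(f"pics/{out}_{n}.png") for n in("wrist","side")]); cv2.imwrite(f"pics/{out}.png",cv2.resize(a,(800,400)))
E
python3 -c "
from up import *
up(0,'u1')"
```

```text
[ 0.3854 -0.2253  0.0999]
```

View pics/u1.png

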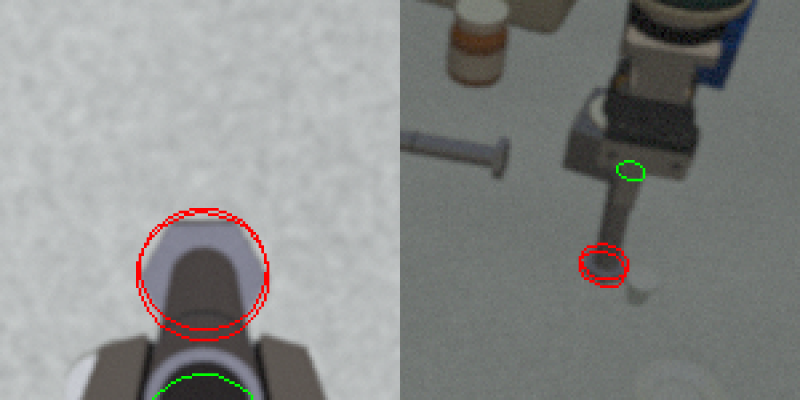

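```bash
python3 -c "
from h import *
c=cam('wrist'); p,_,s=state(); t=cv2.resize(c['image'][165:285,180:330],None,fx=5,fy=5,interpolation=cv2.INTER_CUBIC)
for z,col in ((.13,(0,255,0)),(.0999,(255,255,0)),(.01,(255,0,0))):
  q=proj(circ(.012 if z>.05 else .0231,z,48 if z>.05 else 48)+[p[0],p[1],0],c); cv2.polylines(t,[np.round((q-[180,165]+.5)*5).astype(np.int32)],True,col,1)
cv2.imwrite('pics/w10.png',t[:,:,::-1]); print(c['pose'].round(3))
"
```

```text
[[ 0.174 -0.954 -0.243  0.456]
 [-0.985 -0.168 -0.043 -0.213]
 [ 0.     0.247 -0.969  0.279]
 [ 0.     0.     0.     1.   ]]
```

View pics/w10.png

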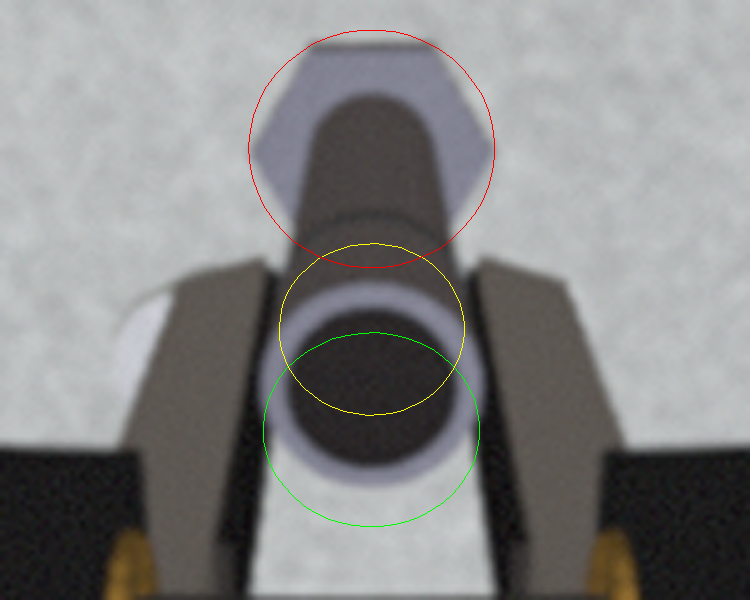

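```bash
python3 -c "
from h import *
c=cam('wrist'); p,Rr,s=state(); 
f=lambda d:np.array(d)/5+[180,165]-.5
for nm,d,z in (('mouth',(372,382),.13),('mouthtop',(372,283),.13),('mouthbot',(372,485),.13),('L',(250,150),.01),('R',(493,150),.01),('far',(372,47),.01)):
  q=unproj(f(d),c,z)[0]; print(nm,q.round(4),'tool',(Rr.inv().apply(q-p)*1e3).round(1))
"
```

```text
mouth [ 0.3913 -0.2244  0.13  ] tool [  0.1  -6.2 -30.2]
mouthtop [ 0.4027 -0.2224  0.13  ] tool [  0.1 -17.7 -30.1]
mouthbot [ 0.3788 -0.2266  0.13  ] tool [  0.1   6.6 -30.2]
L [ 0.3815 -0.2029  0.01  ] tool [-22.7  -0.1  89.9]
R [ 0.3894 -0.2478  0.01  ] tool [22.8 -0.1 89.8]
far [ 0.4048 -0.222   0.01  ] tool [  0.2 -19.7  89.9]
```

```bash
python3 -m crank '[[0,0.007,0,0,0,0,1],[0,0.014,0.002,0,0,0,1],[0,0.014,0.002,0,0,0,1],[0,0.014,0.002,0,0,0,0.6],[0,0.014,0.002,0,0,0,0.6],[0,0.014,0.002,0,0,0,0.6]]' 3
python3 -c "
from h import *
c=cam('wrist'); p,_,s=state(); t=cv2.resize(c['image'][165:285,180:330],None,fx=5,fy=5,interpolation=cv2.INTER_CUBIC)
for z,col in ((.13,(0,255,0)),(.01,(255,0,0))):
  q=proj(circ(.012 if z>.05 else .0231,z,48 if z>.05 else 48)+[p[0],p[1],0],c); cv2.polylines(t,[np.round((q-[180,165]+.5)*5).astype(np.int32)],True,col,1)
cv2.imwrite('pics/w11.png',t[:,:,::-1])
"
```

```text
time_s: 29.1
tcp_pos: [0.3796, -0.2264, 0.0991]
orientation: [-2.406, 2.019, -0.0]
ft_force: [0.1, 0.6, -0.3]
width: 0.402
```

View pics/w11.png

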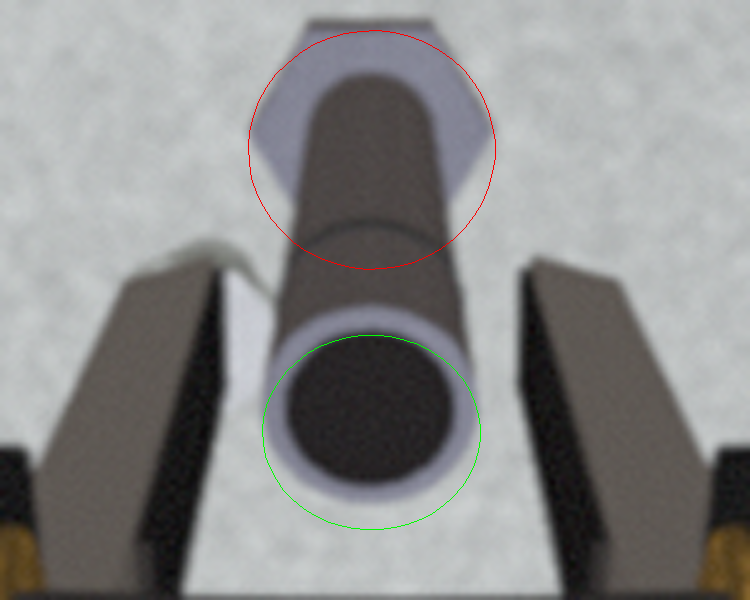

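```bash
python3 -m crank '[[0,-0.01,0.01,0,0,0,0.6],[0,-0.01,0.01,0,0,0,0.6],[0,-0.01,0.01,0,0,0,1],[0,-0.01,0.01,0,0,0,1],[0,-0.01,0.01,0,0,0,1],[0,-0.01,0.01,0,0,0,1]]' 25
python3 -m crank '[[0,0,-0.1,0,0,0,1],[0,0,-0.25,0,0,0,1],[0,0,-0.35,0,0,0,1],[0,0,-0.35,0,0,0,1]]' 25
python3 - <<'E'
from h import *
n=np.array([.5335,.2986]); d=np.array([-np.sin(.108),np.cos(.108)])
for s in (-.045,.045): print((n+s*d).round(4)); go([*(n+s*d),.24],.1)
c=cam('wrist'); p,_,s=state(); t=cv2.resize(c['image'][165:285,180:330],None,fx=5,fy=5,interpolation=cv2.INTER_CUBIC)
zf=p[2]-.095
for z,col in ((.13,(0,255,0)),(.01,(255,0,0))):
  q=proj(circ(.012 if z>.05 else .0231,z+zf,48 if z>.05 else 48)+[p[0],p[1],0],c); cv2.polylines(t,[np.round((q-[180,165]+.5)*5).astype(np.int32)],True,col,1)
cv2.imwrite('pics/w12.png',t[:,:,::-1])
E
```

```text
time_s: 29.9
tcp_pos: [0.3835, -0.2257, 0.0951]
orientation: [-2.406, 2.019, -0.0]
ft_force: [0.1, 0.6, -1.6]
width: 0.246
time_s: 30.4
tcp_pos: [0.3845, -0.2264, 0.2376]
orientation: [-2.405, 2.019, -0.008]
ft_force: [0.7, -0.6, -2.8]
width: 0.25
[0.5384 0.2539]
row [-1.1158, -0.5871, -0.0071] [-0.001, -0.0055, -1.429] q7 -0.96
[0.5286 0.3433]
row [-1.3403, -0.602, -0.0078] [-0.001, -0.0055, -1.429] q7 -0.96
```

View pics/w12.png

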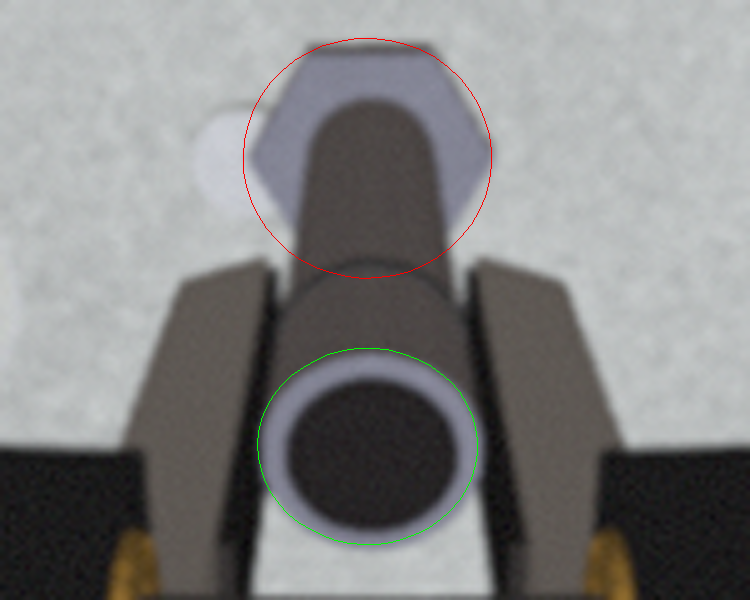

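```bash
python3 - <<'E'
from h import *
go([.5286,.3433,.26],-1.394)
E
```

```text
row [-1.3389, -0.6039, -0.0611] [-0.0021, -0.0012, -0.0024] q7 -0.96
```

```bash
python3 -m crank '[[-0.08,-0.036,-0.06,0,0,0,1],[-0.18,-0.081,-0.06,0,0,0,1],[-0.3,-0.135,-0.06,0,0,0,1],[-0.42,-0.19,-0.06,0,0,0,1],[-0.54,-0.244,-0.06,0,0,0,1],[-0.66,-0.298,-0.06,0,0,0,1],[-0.78,-0.352,-0.06,0,0,0,1],[-0.9,-0.406,-0.06,0,0,0,1],[-0.97,-0.438,-0.06,0,0,0,1],[-0.97,-0.438,-0.06,0,0,0,1]]' 25
python3 - <<'E'
from h import *
go([.5286,.3433,.26],-1.394)
E
```

```text
time_s: 31.7
tcp_pos: [0.4877, 0.1889, 0.2575]
orientation: [2.41, -2.015, -0.004]
ft_force: [0.1, -0.7, -0.9]
width: 0.249
row [-0.3617, -0.1689, -0.0057] [0.0018, 0.0019, 0.0013] q7 -1.99
```

```bash
python3 -m crank '[[-0.08,-0.037,-0.006,0,0,0,1],[-0.18,-0.084,-0.006,0,0,0,1],[-0.28,-0.13,-0.006,0,0,0,1],[-0.362,-0.169,-0.006,0,0,0,1],[-0.362,-0.169,-0.006,0,0,0,1],[-0.362,-0.169,-0.006,0,0,0,1]]' 25
python3 - <<'E'
from h import *
go([.5286,.3433,.215],-1.394)
c=cam('wrist'); p,_,s=state(); t=cv2.resize(c['image'][120:285,180:330],None,fx=4,fy=4,interpolation=cv2.INTER_CUBIC)
cv2.imwrite('pics/w13.png',t[:,:,::-1]); print(p)
E
```

```text
time_s: 32.45
tcp_pos: [0.5299, 0.3399, 0.2608]
orientation: [2.406, -2.019, 0.0]
ft_force: [-0.4, -0.2, -0.6]
width: 0.251
row [-0.0089, 0.0016, 0.1144] [0.0006, -0.0005, -0.0026] q7 -2.28
[0.53003699 0.3396637  0.26114328]
```

View pics/w13.png

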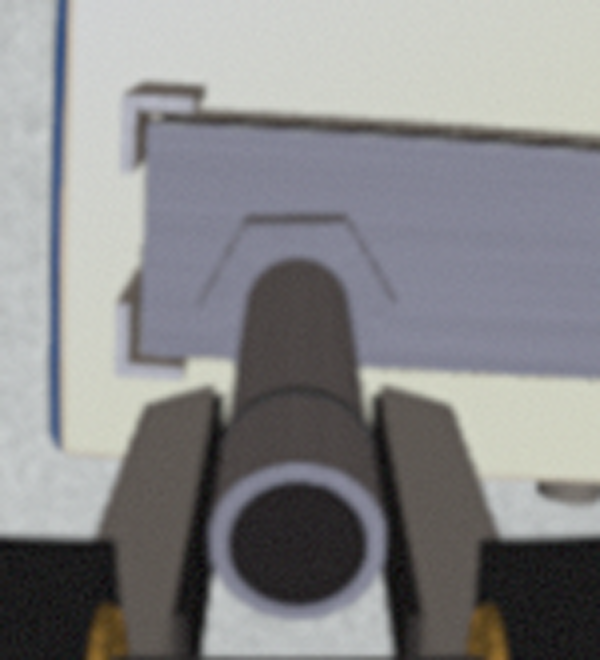

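```bash
python3 -m crank '[[-0.009,0.002,0.04,0,0,-0.003,1],[-0.009,0.002,0.08,0,0,-0.003,1],[-0.009,0.002,0.11,0,0,-0.003,1],[-0.009,0.002,0.121,0,0,-0.003,1],[-0.009,0.002,0.121,0,0,-0.003,1]]' 25
python3 -m crank '[[0,0,0.004,0,0,0,1],[0,0,0.007,0,0,0,1],[0,0,0.007,0,0,0,1]]' 25
```

```text
time_s: 33.12
tcp_pos: [0.5286, 0.3444, 0.2133]
orientation: [-2.409, 2.015, -0.0]
ft_force: [-0.5, 0.5, -1.4]
width: 0.252
time_s: 33.5
tcp_pos: [0.5286, 0.3445, 0.2108]
orientation: [-2.409, 2.015, -0.001]
ft_force: [-0.4, 0.3, -1.1]
width: 0.252
```

```bash
python3 -m crank '[[0,0,0.003,0,0,0,1],[0,0,0.006,0,0,0,1],[0,0,0.006,0,0,0,1]]' 25
```

```text
time_s: 33.88
tcp_pos: [0.5288, 0.3447, 0.2091]
orientation: [-2.408, 2.014, -0.001]
ft_force: [-0.8, -1.0, 7.9]
width: 0.249
```

Contact. Release gently and retreat upward.

```bash
python3 -m crank '[[0,0,0,0,0,0,1],[0,0,-0.001,0,0,0,0.7],[0,0,-0.001,0,0,0,0.55],[0,0,-0.001,0,0,0,0.5],[0,0,-0.001,0,0,0,0.5]]' 3
python3 -m crank '[[0,0,-0.08,0,0,0,0.4],[0,0,-0.2,0,0,0,0.4],[0.08,0.03,-0.3,0,0,0,0.4],[0.15,0.06,-0.3,0,0,0,0.2],[0.3,0.12,-0.3,0,0,0,0],[0.45,0.18,-0.3,0,0,0,0]]' 
python3 - <<'E'
from h import *
c=cam("side","s14"); c=cam("top","t14"); 
p,_,_=state(); print(p); print(go([.6354,-.2985,.12],.12-np.pi/2))
E
```

```text
time_s: 34.5
tcp_pos: [0.5286, 0.3445, 0.2086]
orientation: [-2.409, 2.015, -0.001]
ft_force: [0.3, 0.0, 0.6]
width: 0.501
time_s: 35.25
tcp_pos: [0.4897, 0.1571, 0.3284]
orientation: [-2.409, 2.014, -0.0]
ft_force: [2.5, 0.0, 1.0]
width: 0.879
[0.49037612 0.15231003 0.3286579 ]
row [1.1707, -0.1667, 0.5249] [-0.0011, -0.0024, 0.0473] q7 -1.88
(array([ 1.1706772 , -0.16669826,  0.524857  ]), array([-0.00109331, -0.00244552,  0.04725486]))
```

View pics/s14.png

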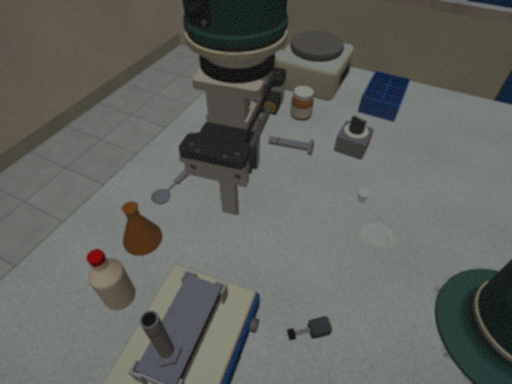

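View pics/t14.png

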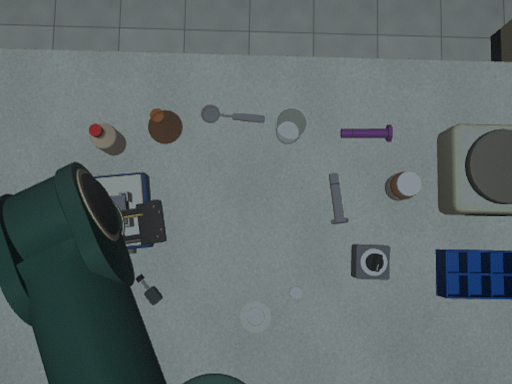

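```bash
python3 -m crank '[[0.15,-0.02,0.05,0,0,0.047,0],[0.3,-0.04,0.1,0,0,0.047,0],[0.45,-0.06,0.15,0,0,0.047,0],[0.6,-0.08,0.2,0,0,0.047,0],[0.75,-0.1,0.25,0,0,0.047,0],[0.9,-0.13,0.3,0,0,0.047,0],[1,-0.14,0.4,0,0,0.047,0],[1,-0.15,0.45,0,0,0.047,0]]' 
python3 - <<'E'
from h import *
go([.6352,-.2986,.10],.12-np.pi/2)
E
```

```text
time_s: 36.35
tcp_pos: [0.6194, -0.2279, 0.1454]
orientation: [2.354, -2.079, -0.003]
ft_force: [0.2, 1.3, 0.8]
width: 1.0
row [0.1803, -0.0177, 0.1133] [0.0017, 0.0008, 0.0036] q7 -1.37
```

```bash
python3 -m crank '[[0.12,-0.018,0.05,0,0,0.0036,0],[0.18,-0.018,0.1133,0,0,0.0036,0],[0.18,-0.018,0.1133,0,0,0.0036,0],[0.18,-0.018,0.1133,0,0,0.0036,0]]' 
python3 - <<'E'
from tb import *
v=tfit([.5238,-.312,.12],["top","side"])
p=[v[0]+.1122*np.cos(v[2]),v[1]+.1122*np.sin(v[2])]
go([*p,.003],v[2]-np.pi/2)
cam("wrist","w15")
E
```

```text
time_s: 36.85
tcp_pos: [0.6374, -0.2929, 0.104]
orientation: [-2.356, 2.075, -0.001]
ft_force: [0.2, 0.2, -0.2]
width: 0.998
top (np.float64(0.0), 0.56)
side (np.float64(1.0), 0.82)
tube [ 0.5239 -0.3117  0.1202] 0.105
row [0.0104, 0.0067, 0.2532] [-0.002, -0.0002, 0.0054] q7 -1.29
```

View pics/w15.png

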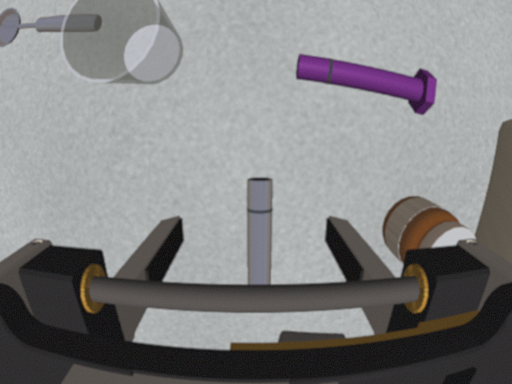

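```bash
python3 -m crank '[[0.0104,0.0067,0.09,0,0,0.005,0],[0.0104,0.0067,0.18,0,0,0.005,0.3],[0.0104,0.0067,0.2525,0,0,0.005,0.5],[0.0104,0.0067,0.2525,0,0,0.005,0.6],[0.0104,0.0067,0.2525,0,0,0.005,1],[0.0104,0.0067,0.2525,0,0,0.005,1],[0.0104,0.0067,0.2525,0,0,0.005,1],[0.0104,0.0067,0.2525,0,0,0.005,1],[0.0104,0.0067,0.2525,0,0,0.005,1]]' 3
```

```text
time_s: 38.22
tcp_pos: [0.6346, -0.2992, 0.0022]
orientation: [-2.349, 2.084, -0.001]
ft_force: [0.7, -0.4, 0.4]
width: 0.252
```

```bash
python3 -m crank '[[0,0.003,-0.016,0,0,0,1],[0,0.012,-0.05,0,0,0,1],[0,0.025,-0.085,0,0,0,1],[0,0.044,-0.119,0,0,0,1],[0,0.0655,-0.148,0,0,0,1],[0,0.093,-0.175,0,0,0,1],[0,0.1205,-0.198,0,0,0,1],[0,0.1205,-0.198,0,0,0,1]]' 3
python3 -m crank '[[0,0.022,-0.014,0,0,0,1],[0,0.0435,-0.025,0,0,0,1],[0,0.067,-0.035,0,0,0,1],[0,0.09,-0.042,0,0,0,1],[0,0.115,-0.047,0,0,0,1],[0,0.139,-0.05,0,0,0,1],[0,0.1785,-0.051,0,0,0,1],[0,0.2175,-0.048,0,0,0,1],[0,0.2175,-0.045,0,0,0,1],[0,0.2175,-0.045,0,0,0,1]]' 3
cat > m.py <<'E'
from h import *
def m(off,out):
    c=cam('wrist'); p,Rr,s=state(); t=cv2.resize(c['image'][165:285,180:330],None,fx=5,fy=5,interpolation=cv2.INTER_CUBIC)
    zf=p[2]-off
    for z,col in ((.13,(0,255,0)),(.01,(255,0,0))):
      q=proj(circ(.012 if z>.05 else .0231,z+zf,48 if z>.05 else 48)+[p[0],p[1],0],c); cv2.polylines(t,[np.round((q-[180,165]+.5)*5).astype(np.int32)],True,col,1)
    cv2.imwrite(f'pics/{out}.png',t[:,:,::-1])
E
python3 -c "
from m import *
p,_,_=state(); m(p[2],'w16'); c=cam('side'); cv2.imwrite('pics/s16.png',cv2.resize(c['image'][60:230,220:440],None,fx=3,fy=3)[:,:,::-1])"
```

```text
time_s: 39.22
tcp_pos: [0.586, -0.3056, 0.0821]
orientation: [-2.349, 2.085, -0.002]
ft_force: [1.5, -0.1, 0.5]
width: 0.257
time_s: 40.48
tcp_pos: [0.5004, -0.3154, 0.0993]
orientation: [-2.349, 2.084, -0.001]
ft_force: [-2.3, -0.1, 3.8]
width: 0.252
```

View pics/w16.png

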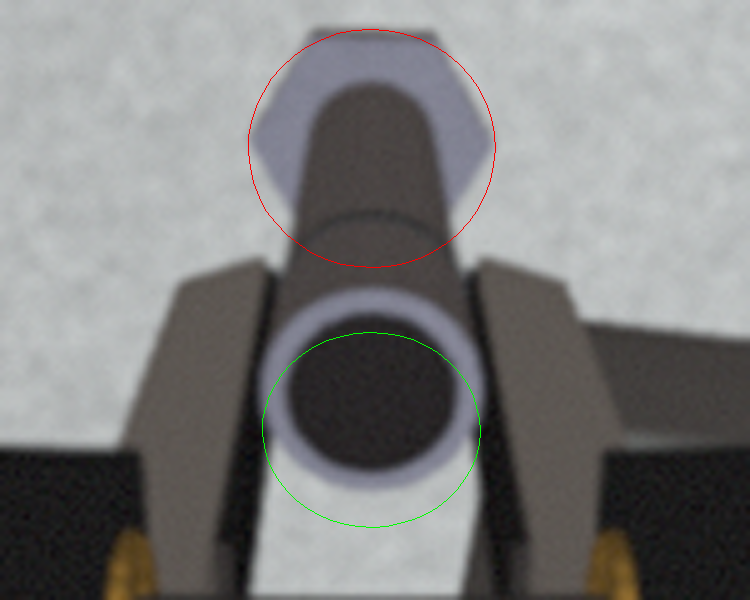

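View pics/s16.png

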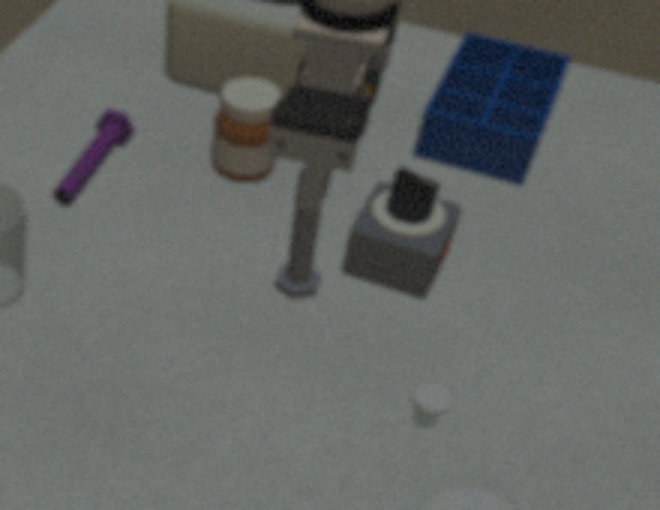

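Nearly upright. Same finish: push a little further, release to let it seat.

```bash
python3 -m crank '[[0,0.007,0,0,0,0,1],[0,0.012,0.001,0,0,0,1],[0,0.012,0.001,0,0,0,1],[0,0.012,0.001,0,0,0,0.6],[0,0.012,0.001,0,0,0,0.6],[0,0.012,0.001,0,0,0,0.6]]' 3
python3 -c "
from m import *
p,_,_=state(); m(p[2],'w17')"
```

```text
time_s: 41.32
tcp_pos: [0.4954, -0.3159, 0.0988]
orientation: [-2.349, 2.084, -0.0]
ft_force: [-0.3, -0.6, 0.0]
width: 0.403
```

View pics/w17.png

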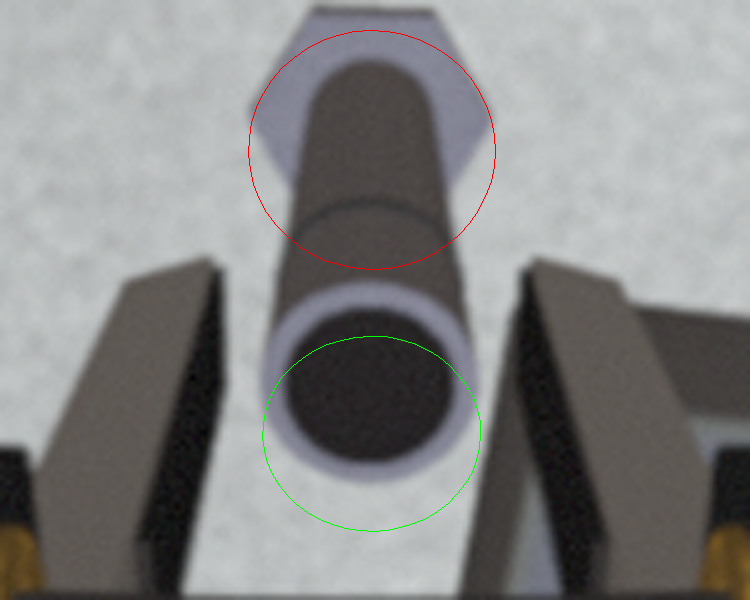

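```bash
python3 -m crank '[[0,-0.016,0.01,0,0,0,0.6],[0,-0.016,0.01,0,0,0,0.6],[0,-0.016,0.01,0,0,0,1],[0,-0.016,0.01,0,0,0,1],[0,-0.016,0.01,0,0,0,1],[0,-0.016,0.01,0,0,0,1]]' 25
python3 -m crank '[[0,0,-0.1,0,0,0,1],[0,0,-0.25,0,0,0,1],[0,0,-0.4,0,0,0,1],[0,0,-0.41,0,0,0,1]]' 25
python3 - <<'E'
from m import *
go([.5384,.2539,.262],-1.394)
m(.0948,"w18")
E
```

```text
time_s: 42.12
tcp_pos: [0.5018, -0.3151, 0.0948]
orientation: [-2.349, 2.084, -0.0]
ft_force: [-0.7, -0.8, -1.2]
width: 0.249
time_s: 42.62
tcp_pos: [0.5032, -0.3158, 0.2631]
orientation: [-2.349, 2.084, -0.011]
ft_force: [-0.5, 0.1, -2.1]
width: 0.249
row [-1.4038, -0.257, -0.0015] [-0.0053, -0.0041, -0.0548] q7 -1.11
```

View pics/w18.png

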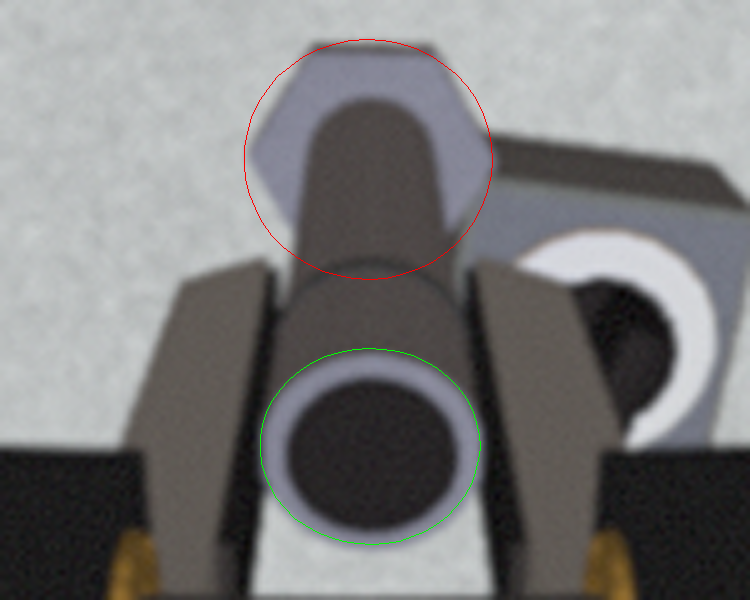

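```bash
python3 -m crank '[[-0.08,-0.015,-0.01,0,0,0,1],[-0.18,-0.033,-0.01,0,0,0,1],[-0.3,-0.055,-0.01,0,0,0,1],[-0.42,-0.077,-0.01,0,0,0,1],[-0.54,-0.099,-0.01,0,0,0,1],[-0.66,-0.121,-0.01,0,0,0,1],[-0.78,-0.143,-0.01,0,0,0,1],[-0.9,-0.165,-0.01,0,0,0,1],[-0.99,-0.181,-0.01,0,0,0,1],[-0.99,-0.181,-0.01,0,0,0,1]]' 25
python3 - <<'E'
from m import *
go([.5384,.2539,.262],-1.394)
E
```

```text
time_s: 43.92
tcp_pos: [0.5255, 0.0893, 0.2617]
orientation: [-2.354, 2.08, 0.003]
ft_force: [0.4, -1.1, -1.1]
width: 0.249
row [-0.4045, -0.0829, -0.0003] [0.0009, 0.0015, -0.0506] q7 -1.85
```

```bash
python3 -m crank '[[-0.08,-0.016,0,0,0,-0.05,1],[-0.18,-0.037,0,0,0,-0.05,1],[-0.28,-0.057,0,0,0,-0.05,1],[-0.37,-0.076,0,0,0,-0.05,1],[-0.405,-0.083,0,0,0,-0.05,1],[-0.405,-0.083,0,0,0,-0.05,1],[-0.405,-0.083,0,0,0,-0.05,1]]' 25
python3 - <<'E'
from m import *
go([.5384,.2535,.2125],-1.394); 
c=cam('wrist'); t=cv2.resize(c['image'][120:285,130:330],None,fx=4,fy=3.5,interpolation=cv2.INTER_CUBIC)
cv2.imwrite('pics/w19.png',t[:,:,::-1])
E
```

```text
time_s: 44.8
tcp_pos: [0.5404, 0.2497, 0.2627]
orientation: [-2.402, 2.025, -0.001]
ft_force: [0.0, -0.2, -0.5]
width: 0.249
row [-0.0103, 0.0033, 0.1256] [-0.0004, -0.0004, -0.0063] q7 -2.14
```

View pics/w19.png

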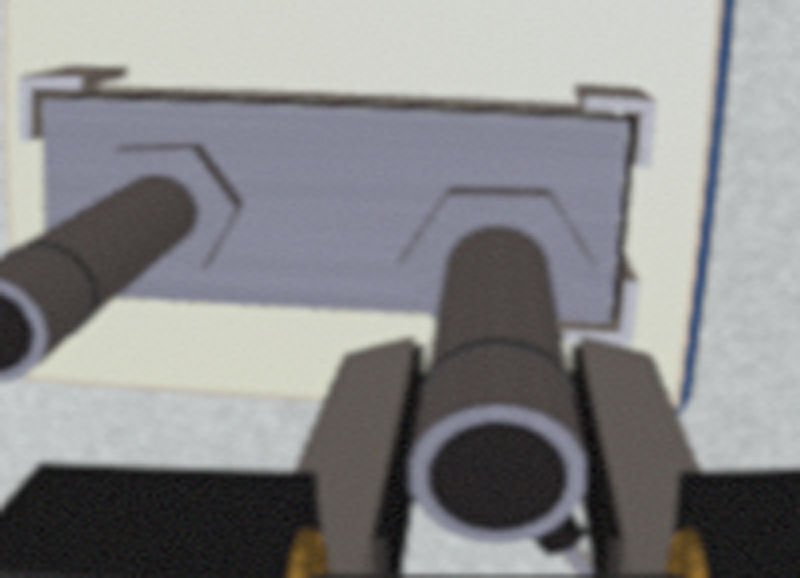

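```bash
python3 -m crank '[[-0.01,0.002,0.04,0,0,-0.006,1],[-0.01,0.002,0.08,0,0,-0.006,1],[-0.01,0.002,0.11,0,0,-0.006,1],[-0.01,0.002,0.128,0,0,-0.006,1],[-0.01,0.002,0.128,0,0,-0.006,1]]' 25
python3 -m crank '[[0,0,0.003,0,0,0,1],[0,0,0.005,0,0,0,1],[0,0,0.005,0,0,0,1]]' 25
```

```text
time_s: 45.48
tcp_pos: [0.5385, 0.2551, 0.2115]
orientation: [-2.41, 2.015, 0.0]
ft_force: [0.4, 1.2, 0.4]
width: 0.254
time_s: 45.85
tcp_pos: [0.5387, 0.2552, 0.2101]
orientation: [-2.409, 2.014, -0.001]
ft_force: [-0.1, -0.1, -1.3]
width: 0.252
```

```bash
python3 -m crank '[[0,0,0.003,0,0,0,1],[0,0,0.005,0,0,0,1],[0,0,0.005,0,0,0,1]]' 25
```

```text
time_s: 46.22
tcp_pos: [0.5389, 0.2554, 0.2088]
orientation: [-2.409, 2.014, -0.002]
ft_force: [-2.3, -1.4, 8.9]
width: 0.254
```

```bash
python3 -m crank '[[0,0,0,0,0,0,1],[0,0,-0.001,0,0,0,0.7],[0,0,-0.001,0,0,0,0.55],[0,0,-0.001,0,0,0,0.5],[0,0,-0.001,0,0,0,0.5]]' 3
python3 -m crank '[[0,0,-0.08,0,0,0,0.45],[0,0,-0.2,0,0,0,0.45],[0.05,0.02,-0.28,0,0,0,0.45],[0.15,0.06,-0.28,0,0,0,0.4],[0.28,0.12,-0.28,0,0,0,0.4],[0.43,0.18,-0.28,0,0,0,0.4],[0.57,0.24,-0.28,0,0,0,0.4],[0.7,0.3,-0.28,0,0,0,0.4],[0.7,0.3,-0.28,0,0,0,0.4]]' 
python3 - <<'E'
from h import *
c=cam("side","s20"); c=cam("top","t20")
for n in ("top","side"):
  for d in models.place_of("heat_grip",n)[:2]:
    print(n,d, unproj(d["at"],c if n=="top" else cam("side"),.097))
p,_,_=state(); print(p)
t=cv2.resize(c["image"][230:290,340:400],None,fx=10,fy=10,interpolation=cv2.INTER_CUBIC); cv2.imwrite("pics/k20.png",t[:,:,::-1])
E
```

```text
time_s: 46.85
tcp_pos: [0.5386, 0.2552, 0.2083]
orientation: [-2.409, 2.014, -0.0]
ft_force: [-0.9, 0.2, -0.6]
width: 0.499
time_s: 47.98
tcp_pos: [0.4691, -0.0457, 0.3202]
orientation: [2.404, -2.023, 0.002]
ft_force: [-0.0, 1.9, -0.3]
width: 0.6
top {'at': [375.3, 262.5], 'score': 0.69} [[ 0.42563885 -0.38249645  0.097     ]]
top {'at': [110.1, 210.5], 'score': 0.23} [[0.53773662 0.25537988 0.097     ]]
side {'at': [358.3, 121.8], 'score': 0.78} [[ 0.42476865 -0.3828304   0.097     ]]
[ 0.47025276 -0.04042145  0.32016477]
```

View pics/s20.png

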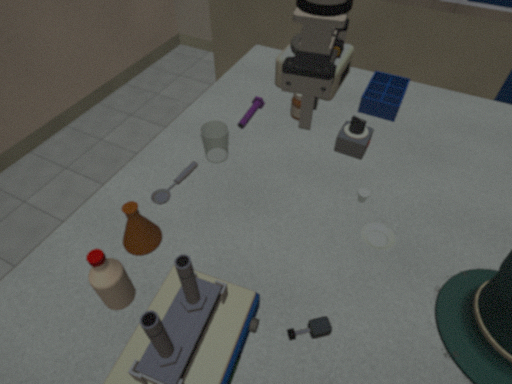

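View pics/k20.png

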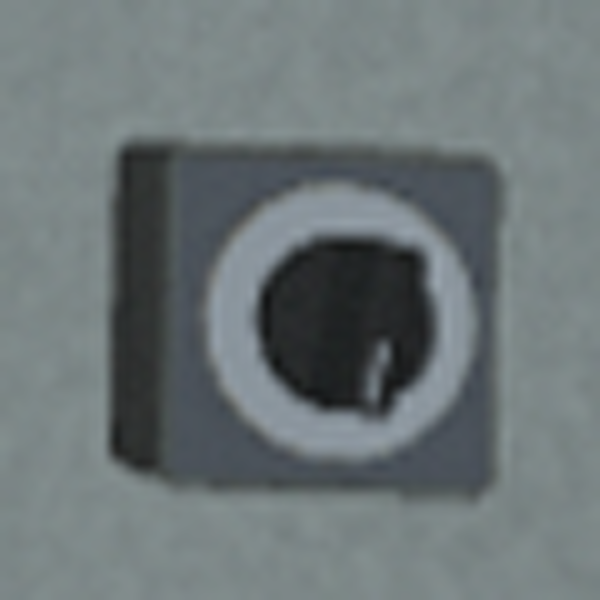

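View pics/t20.png

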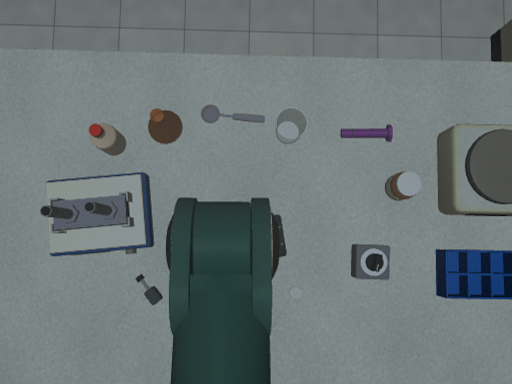

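```bash
python3 - <<'E'
from h import *
go([.35,-.375,.25],-1.57)
E
```

```text
row [0.7691, 0.4459, 0.1745] [-0.001, 0.0007, 0.1713] q7 -1.41
```

```bash
python3 -m crank '[[0.12,0.07,0.03,0,0,0.17,0.2],[0.25,0.145,0.05,0,0,0.17,0.2],[0.38,0.22,0.1,0,0,0.17,0],[0.51,0.296,0.13,0,0,0.17,0],[0.64,0.37,0.17,0,0,0.17,0],[0.769,0.446,0.1745,0,0,0.17,0],[0.769,0.446,0.1745,0,0,0.17,0],[0.769,0.446,0.1745,0,0,0.17,0]]' 10
python3 - <<'E'
from h import *
c=cam("wrist","w21"); p,Rr,_=state(); print(p)
q=proj([.425,-.3827,.104],c)[0]; print(q)
x,y=int(q[0]-50),int(q[1]-50); t=cv2.resize(c["image"][max(y,0):y+100,x:x+100],None,fx=6,fy=6,interpolation=cv2.INTER_CUBIC); cv2.imwrite("pics/k21.png",t[:,:,::-1]); print(x,y)
E
```

```text
time_s: 49.22
tcp_pos: [0.35, -0.375, 0.2499]
orientation: [-2.222, 2.218, 0.0]
ft_force: [0.8, 0.3, 0.4]
width: 1.002
[ 0.35015856 -0.37465367  0.25006576]
[261.28076252 114.112854  ]
211 64
```

View pics/k21.png

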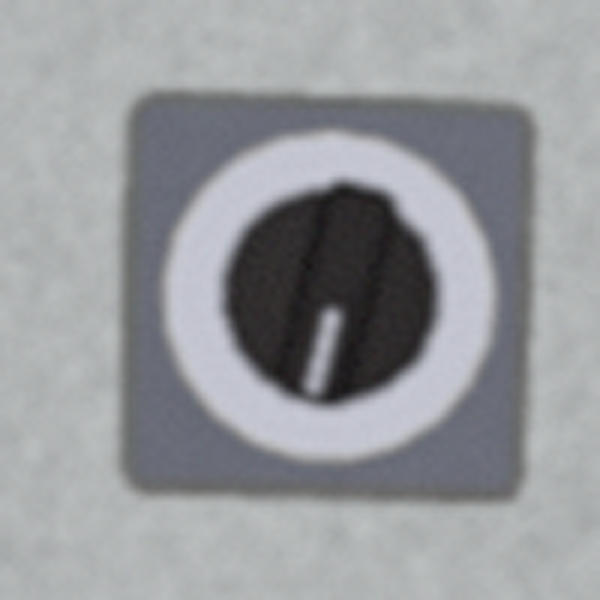

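```bash
python3 - <<'E'
from h import *
c=cam("wrist"); f=lambda d:np.array(d)/6+[211,64]-.5
P4=[unproj(f(d),c,.104)[0] for d in ((337,183),(388,205),(345,402),(292,380))]  # bar top corners
for a in P4: print(a.round(4))
ce=np.mean(P4,0); print(ce, np.linalg.norm(P4[0]-P4[3]))
a,b=unproj(f((333,312)),c,.104)[0],unproj(f((313,390)),c,.104)[0]; d=a-b; print("mark yaw",np.arctan2(d[1],d[0]))
d=P4[0]-P4[3]; print("edge",np.arctan2(d[1],d[0])); d=P4[1]-P4[2]; print(np.arctan2(d[1],d[0]))
w=unproj(f((330,296)),c,.075)[0]; print("ring centre z.06",unproj(f((330,296)),c,.061)[0],w)
for d in models.place_of("heat_grip","wrist")[:2]: print(d,unproj(d["at"],c,.097))
b=[unproj(f(x),c,.06)[0] for x in ((135,98),(535,105),(525,497),(125,490))]; print(np.mean(b,0)); e=b[0]-b[3]; print(np.arctan2(e[1],e[0]),np.linalg.norm(e))
E
```

```text
[ 0.4473 -0.3881  0.104 ]
[ 0.4434 -0.3973  0.104 ]
[ 0.4073 -0.3898  0.104 ]
[ 0.4113 -0.3802  0.104 ]
[ 0.42732155 -0.38885794  0.104     ] 0.03689182739745217
mark yaw -0.24330502216506664
edge -0.21750149179567002
-0.20598089845092363
ring centre z.06 [ 0.42721199 -0.38859283  0.061     ] [ 0.4270238  -0.38806154  0.075     ]
{'at': [269.2, 113.3], 'score': 0.56} [[ 0.42624793 -0.39132298  0.097     ]]
[ 0.42737718 -0.3888603   0.06      ]
-0.02836983317566181 0.08159667933283109
```

```bash
python3 - <<'E'
from h import *
go([.4273,-.3887,.13],-1.79); go([.4273,-.3887,.08],-1.79)
E
```

```text
row [0.0353, -0.1929, 0.3009] [-0.0011, 0.0004, 0.2117] q7 -0.88
row [0.0354, -0.1927, 0.4259] [-0.0011, 0.0004, 0.2117] q7 -0.88
```

```bash
python3 -m crank '[[0.035,-0.19,0.05,0,0,0.21,0.3],[0.035,-0.193,0.18,0,0,0.21,0.5],[0.035,-0.193,0.3,0,0,0.21,0.55],[0.035,-0.193,0.3,0,0,0.21,0.55],[0.035,-0.193,0.36,0,0,0.21,0.55],[0.035,-0.193,0.426,0,0,0.21,0.55],[0.035,-0.193,0.426,0,0,0.21,0.55]]' 10
python3 -m crank '[[0,0,0,0,0,0,1],[0,0,0,0,0,0,1],[0,0,0,0,0,0,1],[0,0,0,0,0,0,1]]' 10
python3 -c "
from h import *
print(state()[2]['wrist_torque'])"
```

```text
time_s: 50.25
tcp_pos: [0.4265, -0.3897, 0.0808]
orientation: [-1.964, 2.451, -0.0]
ft_force: [-0.7, 0.4, 0.8]
width: 0.447
time_s: 50.75
tcp_pos: [0.427, -0.3889, 0.0805]
orientation: [-1.964, 2.45, 0.0]
ft_force: [-0.9, 8.5, 11.5]
width: 0.147
[ 1.96331943  0.31312263 -0.00735239]
```

```bash
python3 -m crank '[[0,0,0,0,0,0.12,1],[0,0,0,0,0,0.24,1],[0,0,0,0,0,0.36,1],[0,0,0,0,0,0.48,1],[0,0,0,0,0,0.6,1],[0,0,0,0,0,0.72,1],[0,0,0,0,0,0.84,1],[0,0,0,0,0,0.92,1],[0,0,0,0,0,0.92,1]]' 10
python3 -c "
from h import *
p,Rr,s=state(); print(s['wrist_torque'],s['joints'][6],np.arctan2(*Rr.as_matrix()[1::-1,0]))"
```

```text
time_s: 51.88
tcp_pos: [0.4266, -0.3895, 0.0806]
orientation: [-0.603, 3.082, 0.001]
ft_force: [-3.5, 4.9, 10.0]
width: 0.148
[ 1.32311626  0.82941059 -0.02518824] -2.124265041935709 -2.7549960070305906
```

```bash
python3 -m crank '[[0,0,0,0,0,0.06,1],[0,0,0,0,0,0.12,1],[0,0,0,0,0,0.12,1]]' 10
python3 -c "
from h import *
p,Rr,s=state(); print(s['wrist_torque'],s['joints'][6],np.arctan2(*Rr.as_matrix()[1::-1,0]))"
```

```text
time_s: 52.25
tcp_pos: [0.4265, -0.3895, 0.0805]
orientation: [-0.409, 3.114, 0.001]
ft_force: [-2.9, 4.9, 11.2]
width: 0.147
[ 1.29078101  0.99081068 -0.02168729] -2.234312025545623 -2.88037713717462
```

```bash
python3 -m crank '[[0,0,0,0,0,0.05,1],[0,0,0,0,0,0.08,1],[0,0,0,0,0,0.08,1]]' 10
python3 -c "
from h import *
p,Rr,s=state(); print(s['wrist_torque'],s['joints'][6],np.arctan2(*Rr.as_matrix()[1::-1,0]))"
```

```text
time_s: 52.62
tcp_pos: [0.4266, -0.3898, 0.0805]
orientation: [-0.279, 3.128, 0.0]
ft_force: [-1.6, 1.8, 8.2]
width: 0.158
[0.72452581 0.58191728 0.22687826] -2.307247622336641 -2.9635343289003093
```

```bash
python3 -m crank '[[0,0,0,0,0,0,0.6],[0,0,0,0,0,0,0.5],[0,0,0,0,0,0,0.4],[0,0,-0.1,0,0,0,0.4],[0,0,-0.25,0,0,0,0.4],[0.1,0.1,-0.4,0,0,-0.3,0.4],[0.2,0.2,-0.4,0,0,-0.3,0.4],[0.2,0.2,-0.4,0,0,-0.3,0.4]]' 10
python3 - <<'E'
from h import *
c=cam("wrist","w30"); p,Rr,s=state(); print(p)
c=cam("side","s30"); c=cam("top"); cv2.imwrite("pics/t30.png",c["image"][:,:,::-1])
c=cam("wrist"); q=proj([.4273,-.3887,.104],c)[0]; print(q)
x,y=max(int(q[0]-60),0),max(int(q[1]-60),0); t=cv2.resize(c["image"][y:y+120,x:x+120],None,fx=5,fy=5,interpolation=cv2.INTER_CUBIC); cv2.imwrite("pics/k30.png",t[:,:,::-1])
e=Rr.as_matrix()[:,0]; print(np.arctan2(e[1],e[0]))
E
```

```text
time_s: 53.62
tcp_pos: [0.3313, -0.3244, 0.241]
orientation: [-0.766, 3.045, -0.002]
ft_force: [0.6, -0.4, -0.5]
width: 0.603
[ 0.33180049 -0.32474273  0.24078867]
[204.39379185  91.39278423]
-2.6502987324395857
```

View pics/w30.png

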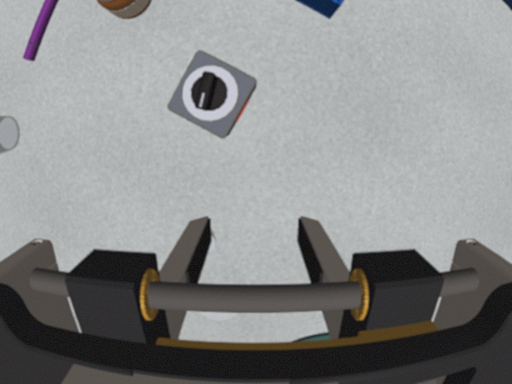

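View pics/s30.png

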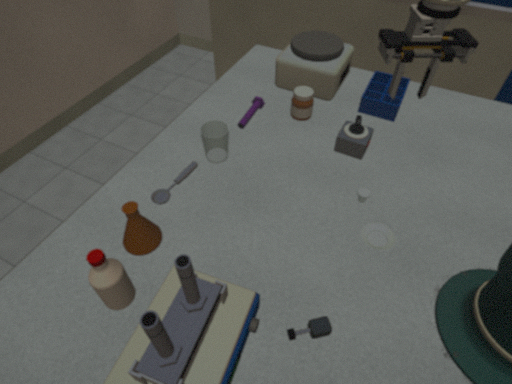

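View pics/t30.png

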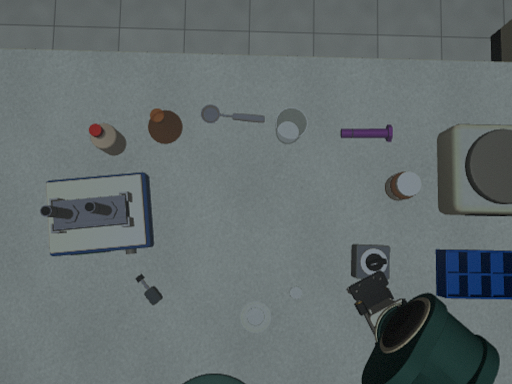

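View pics/k30.png

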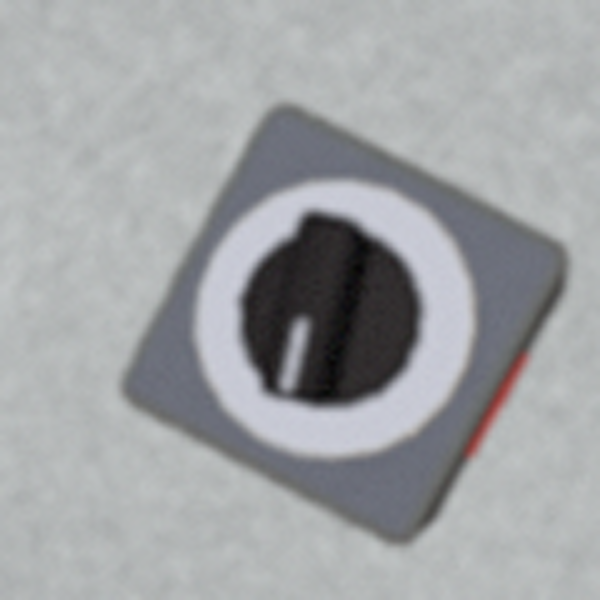

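```bash
python3 - <<'E'
from h import *
c=cam("wrist"); x,y=144,31
f=lambda d:np.array(d)/5+[x,y]-.5
ang=lambda a,b,z:(lambda d:np.arctan2(d[1],d[0]))(unproj(f(a),c,z)[0]-unproj(f(b),c,z)[0])
print("mark",ang((302,320),(289,388),.104),"edgeR",ang((366,245),(335,400),.104))
print("box edges",ang((275,105),(128,385),.06),ang((565,250),(405,540),.06))
E
```

```text
mark -1.2783559053742684 edgeR -1.2810272435779535
box edges -1.5779524829699683 -1.5830487628730447
```

```bash
python3 - <<'E'
from h import *
print(job.job_done(), env.state()["time_s"])
E
```

```text
the job is handed in; nothing more can be done
the job is handed in; nothing more can be done
```

I handed the job in after about 54 s of the 210 s allowed; handing in gives no verdict.

- **Stack:** the block, spacer and plate are laid in that order between the hotplate's corner guides. The side and wrist pictures show them flush, with the plate's upper face level with the guide tops.
- **Cylinders:** only two steel cylinders were present, and I found no third in the top view. I pivoted both upright and set each down until it pressed on the plate with about 8–9 N. The final pictures show both standing mouth up about 90 mm apart, and the last close views show each whole foot within the plate. I left the purple look-alike alone.
- **Knob:** I turned it clockwise until the stop resisted; wrist torque rose to 0.23 N m and the fingers began to ride on the bar. My last picture reading gives about 1.27 rad against the stated stop of 1.3. That gap is about the accuracy of the reading, and I did not check it a second way. The knob started at about 0.2, not 0.
- **Bystanders:** the beaker, flask and wash bottle still stand in the last top and side pictures, and the gripper is clear of everything.

No piece of the stack was found knocked aside and no grip slackened visibly. In the light pinch, both cylinders stopped about 3 degrees short of upright. I pushed each a few millimetres further and released it; it settled flat, and I gripped it again at 25 N to carry it.

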